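Pair plant pots with their saucers on a potting bench

TASK

Get the pots ready for the planting lesson: stand each of the four ceramic pots (two terracotta, two blue) upright in the middle of the saucer of its own colour and size, so large on large and small on small, in any order. Set them down rather than dropping them, as they chip, keep the saucers flat on the bench, and leave the two black plastic nursery pots standing where they are.

Things in the scene. Friction and masses are not known exactly. Their poses are not given: they have to be found in the camera images.
- pot_clay_large: Large orange-brown terracotta plant pot, empty, open at the top, wall 4 mm (7 mm at the collar): rim 64 mm across, foot 48 mm across, 62 mm tall; the top 18 mm is a straight-sided collar 64 mm across, below it the wall tapers from 58 mm to the foot; about 130 g, loose, standing upright on the bench. Origin: centre of its underside, on its axis; z up along the axis. It is round, so its yaw has no meaning.
- pot_clay_small: Small orange-brown terracotta plant pot, empty, open at the top, wall 4 mm (7 mm at the collar): rim 46 mm across, foot 34 mm across, 46 mm tall; the top 14 mm is a straight-sided collar 46 mm across, below it the wall tapers from 41 mm to the foot; about 60 g, loose, standing upright on the bench. Origin: centre of its underside, on its axis; z up along the axis. It is round, so its yaw has no meaning.
- pot_blue_large: Large blue-glazed plant pot, empty, open at the top, wall 4 mm (7 mm at the collar): rim 64 mm across, foot 48 mm across, 62 mm tall; the top 18 mm is a straight-sided collar 64 mm across, below it the wall tapers from 58 mm to the foot; about 130 g, loose, standing upright on the bench. Origin: centre of its underside, on its axis; z up along the axis. It is round, so its yaw has no meaning.
- pot_blue_small: Small blue-glazed plant pot, empty, open at the top, wall 4 mm (7 mm at the collar): rim 46 mm across, foot 34 mm across, 46 mm tall; the top 14 mm is a straight-sided collar 46 mm across, below it the wall tapers from 41 mm to the foot; about 60 g, loose, standing upright on the bench. Origin: centre of its underside, on its axis; z up along the axis. It is round, so its yaw has no meaning.
- saucer_clay_large: Large orange-brown terracotta round saucer, 110 mm across at the rim and 13 mm high, flat inner floor about 86 mm across lying 4 mm above the bench; loose, light, lying on the bench. Origin: centre of its underside; z up.
- saucer_clay_small: Small orange-brown terracotta round saucer, 78 mm across at the rim and 12 mm high, flat inner floor about 58 mm across lying 4 mm above the bench; loose, light, lying on the bench. Origin: centre of its underside; z up.
- saucer_blue_large: Large blue-glazed round saucer, 110 mm across at the rim and 13 mm high, flat inner floor about 86 mm across lying 4 mm above the bench; loose, light, lying on the bench. Origin: centre of its underside; z up.
- saucer_blue_small: Small blue-glazed round saucer, 78 mm across at the rim and 12 mm high, flat inner floor about 58 mm across lying 4 mm above the bench; loose, light, lying on the bench. Origin: centre of its underside; z up.
- nursery_pot0: Black plastic nursery pot, empty, round: rim 56 mm across, 55 mm tall, standing upright; a bystander, not to be moved. Origin: centre of its underside; z up.
- nursery_pot1: Black plastic nursery pot, empty, round: rim 56 mm across, 55 mm tall, standing upright; a bystander, not to be moved. Origin: centre of its underside; z up.
Not all that is in view belongs to the job. Leave any yellow look-alike of the pot_clay_small alone.

How it is judged:
By the outcome, as a careful person would: the job done as asked, in the order asked, and still so for the second after the job is handed in, with the robot touching nothing.
It also fails if it takes over 109 s, if anything falls off the work surface, if the arm or the gripper's body presses on something with over 40 N, if the wrist force passes 120 N, or if a joint passes its speed limit or range.

ROBOT

A 6-joint arm with a two-finger parallel gripper is mounted at the origin on the work surface. World frame = base frame: x ahead of the robot, y to its left, z up, the work surface at z = 0. Lengths are in m, angles in degrees, forces in N, time in s.
With the tool pointing down it reaches from about 0.35 to 0.875 m from the base axis. Payload 4.2 kg.
Tool frame: the origin (TCP) lies on the centre line of the jaws, within the pads' length; the fingertips stand 19 mm ahead of it and the grasp point (between the pads) is the TCP; x points along the fingers, y is the direction in which the jaws open and shut, and the axes are right-handed (so a half turn about x gives the same grasp; the last joint's range is limited). The gripper opens to 87 mm and grips with 3 to 60 N. Pads are 19 mm wide; open, the fingers measure 117 mm over their backs; the gripper's body (75 mm by 190 mm) begins 51 mm behind the grasp point.
Start: joints at [-55.141, 22.042, 0.453, 0, -68.411, -14.817], TCP at [0.214, -0.587, 0.242] pointing down, gripper open.
Joint ranges: [-179.83, 179.83], [-69.29, 118.12], [-61.27, 80.66], [-181.25, 117.63], [-171.15, -9.14], [-177.46, 177.46]. Speed limits (degrees/s): [159.86, 159.86, 180, 180, 180, 180].

INTERFACE

Orientations are given as a 3x3 rotation matrix whose columns are the frame's x, y, z axes.
In Python, from station import r, viewer, job, spotter gives the robot as it stands.
- The arm moves only by the tool play_rows, never from a script. Its argument "commands" is a list of rows, each an object of numbers: "fingers": the gripper command: -1 is fully open, 1 is shut, values between are in proportion; "tx", "ty", "tz": the shift along the tool's x, y, z normalised to -1 to 1, where 1 is 750 mm; "ax", "ay", "az": the turn, a rotation vector about the tool's x, y, z normalised to -1 to 1, where 1 is pi rad. In form: [{"fingers": .., "tx": .., "ty": .., "tz": .., "ax": .., "ay": .., "az": ..}, ...]. A call has 1 to 5 rows; each row is the pose to reach, as a shift and turn from the pose commanded when the call began, along the tool's axes at that moment, turning the shorter way round; what a row does not reach only later rows make up. A row lasts 1/12 s, in which the tool goes at most 41.7 mm and 7.16 degrees, less where a joint would pass 70% of its speed; a pose out of reach is approached as far as the arm can. A call with a number of a shift or a turn outside -1 to 1 is refused whole. A call with a gripper value outside its range is refused whole. The fingers move at their own pace and stop on an object; the grip force is fixed at half the most. Time passes only in rows, so rows that repeat a pose let the fingers close. It gives the time, the measured TCP pose, the force and the opening at its end, in the units of the state.
- r.sense(): the state, without advancing time (a new reading comes with each control period).
- viewer.capture(name): name is "scene" or "top"; returns a dict with "image" (480x640x3 uint8, red, green, blue), "fx", "fy", "cx", "cy" (pixels), "R" (3x3) and "t" (3): a world point X has camera coordinates R X + t. Camera axes: x right, y down, z forward; pixel columns grow to the right and rows downward; lengths in m; the calibration is good to about 2 mm. A picture is of the moment at which its call begins. There is no depth.
- job.finish_job(): hands the job in, once; it reports no verdict.
Trained networks look in a picture, given as the dict that the camera call returned (one of the last four; its "shot" number tells which), for a name from the list of things; names that differ only in an ending like _2 or _b are one class to them, and where a whole thing is asked for, a point or a joint stands for the part that bears it (a point fixed in the world has none). Each returns a list of dicts, best first, with "score" (0 to 1); they miss things now and then, are a little off and sometimes report something else, mostly with a low value. They report only what shows in the picture. A call takes as long as a camera call. They do not tell look-alikes from the thing itself.
- spotter.find_in(name, picture): "uv" ([column, row] in pixels, amid what is visible of it).
- spotter.silhouettes(name, picture): "region" (480x640 bool, what is visible of it) and "uv" ([column, row] in pixels, amid what is visible of it).
The state is a dict: "time_s": time; "joints": joint angles; "joint_velocities": joint speeds; "effort": joint torques, N m; "tcp_pos": TCP position; "ee_rot": TCP orientation; "wrist_force": force on the tool from outside, world axes, zero at the start; "moment": the same for the moment, N m; "gripper_width": opening from 0.0 (shut) to 1.0 (fully open).
Only numpy, scipy, OpenCV 4.12 (cv2) and the standard library are available. Lean on these libraries where they do the work, as an engineer would, in place of code of your own. Each camera call takes 0.05 s, during which the arm holds its last target. There are 200 camera calls.

## Working session

There is one attempt and no reset: what is moved stays moved. The work goes in short steps, Python scripts to look and compute and a tool call to move; the robot and the scene stay as the last step left them, time stands still between calls to the robot, and variables do not carry over. Pictures are saved under pics/ and viewed, about 12 in all and at most 16, crops included, and the job is handed in when it is done.

Besides the shell and the picture viewer there is one more tool, called after "Call:" by a JSON object that holds its "method" and its "body", one argument or row to a line. play_rows: Moves the arm, as the interface text tells. Its arguments: {"type":"object","properties":{"commands":{"type":"array"}},"required":["commands"]}

```bash
mkdir -p pics; ls; python3 - <<'E'
from station import r, viewer, job, spotter
import cv2
s=r.sense(); print(s['tcp_pos'],s['ee_rot'],s['gripper_width'],s['time_s'])
for n in ("scene","top"):
    c=viewer.capture(n); cv2.imwrite(f"pics/{n}0.png",c["image"][:,:,::-1]); print(n,c['fx'],c['cx'],c['cy'],c['R'],c['t'])
    for k in ["pot_clay_large","pot_clay_small","pot_blue_large","pot_blue_small","saucer_clay_large","saucer_clay_small","saucer_blue_large","saucer_blue_small","nursery_pot0"]:
        print(k,[( [round(float(x)) for x in d['uv']],round(d['score'],2)) for d in spotter.find_in(k,c)])
E
```

```text
pics
[ 0.21403625 -0.58661557  0.24044775] [[-8.24557971e-04 -3.42518287e-01  9.39510800e-01]
 [ 2.03364728e-03  9.39508602e-01  3.42519271e-01]
 [-9.99997592e-01  2.19306058e-03 -7.81179250e-05]] 0.9991080203374405 0.0
scene 517.1349172305023 319.9022380586288 241.3907114635333 [[ 0.00716244  0.99993257  0.00914112]
 [ 0.66921786  0.00199933 -0.74306356]
 [-0.74303173  0.01143955 -0.66915841]] [ 0.02633538 -0.31702502  1.52836191]
pot_clay_large [([339, 298], 0.82)]
pot_clay_small [([94, 253], 0.89), ([142, 253], 0.56)]
pot_blue_large [([435, 285], 0.64)]
pot_blue_small [([466, 204], 0.69)]
saucer_clay_large [([226, 295], 0.67)]
saucer_clay_small [([411, 238], 0.9), ([328, 233], 0.29)]
saucer_blue_large [([528, 255], 0.98)]
saucer_blue_small [([197, 210], 0.9)]
nursery_pot0 [([263, 232], 0.9), ([328, 233], 0.88), ([201, 210], 0.52)]
top 528.8417336204465 316.6771500295354 242.66350893805165 [[-0.01875558 -0.99961562 -0.02041664]
 [-0.99771771  0.02003698 -0.06448169]
 [ 0.06486599  0.01916065 -0.99771001]] [-0.02814981  0.52552347  1.34592467]
pot_clay_large [([298, 182], 0.96)]
pot_clay_small [([500, 231], 0.65), ([465, 234], 0.5)]
pot_blue_large [([220, 197], 0.74)]
pot_blue_small [([174, 300], 0.85)]
saucer_clay_large [([387, 197], 0.87), ([367, 263], 0.35)]
saucer_clay_small [([238, 268], 0.98)]
saucer_blue_large [([136, 247], 0.72), ([463, 231], 0.64)]
saucer_blue_small [([429, 303], 0.74), ([298, 182], 0.43)]
nursery_pot0 [([309, 255], 0.78), ([365, 266], 0.61)]
```

View pics/top0.png

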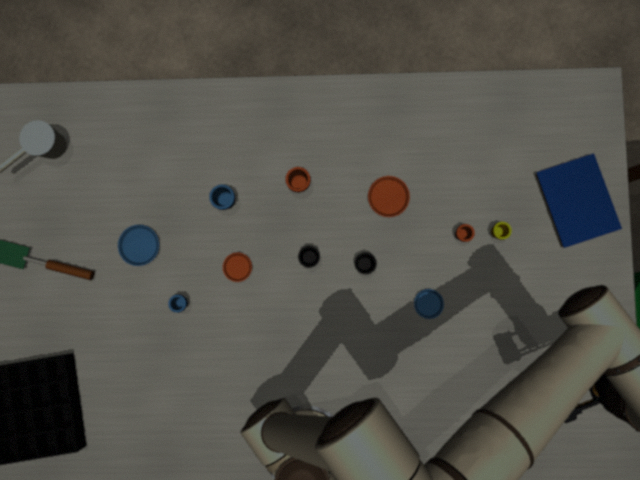

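View pics/scene0.png

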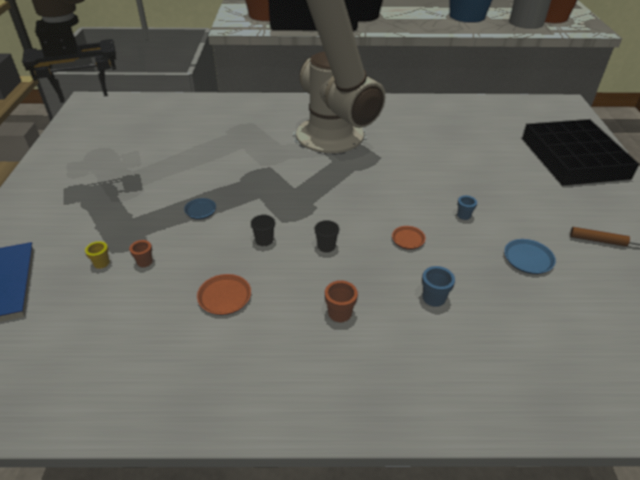

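The pictures show the four ceramic pots, the four saucers and the two black nursery pots. There are two candidates for the small clay pot: top (501,231) / scene (97,253) is yellow, so it is the look-alike, and top (465,233) / scene (142,252) is orange-brown, so it is the target. I'll crop to confirm and fit positions.

```bash
cat > h.py <<'E'
import numpy as np, cv2
from scipy.optimize import least_squares
from station import r, viewer, job, spotter
# profile: (radius, z) rings whose hull is the outline
G={'PL':[(.024,0),(.029,.044),(.032,.044),(.032,.062)],'PS':[(.017,0),(.0205,.032),(.023,.032),(.023,.046)],
   'SL':[(.043,0),(.055,.013)],'SS':[(.029,0),(.039,.012)],'N':[(.02,0),(.028,.055)]}
A=np.linspace(0,2*np.pi,60)
def proj(c,X):
    q=X@np.array(c['R']).T+c['t']; return np.c_[c['fx']*q[:,0]/q[:,2]+c['cx'],c['fy']*q[:,1]/q[:,2]+c['cy']]
def ray(c,uv,z):
    R=np.array(c['R']); o=-R.T@c['t']; d=R.T@[(uv[0]-c['cx'])/c['fx'],(uv[1]-c['cy'])/c['fy'],1]
    return (o+d*(z-o[2])/d[2])[:2]
def mask(c,uv,col):
    h=cv2.cvtColor(c['image'],cv2.COLOR_RGB2HSV)
    lo,hi={'clay':((0,110,25),(17,255,255)),'blue':((95,90,25),(125,255,255)),'black':((0,0,0),(180,255,32))}[col]
    m=cv2.inRange(h,lo,hi); m=cv2.morphologyEx(m,cv2.MORPH_CLOSE,np.ones((3,3)))
    n,l,st,ce=cv2.connectedComponentsWithStats(m)
    best=min((i for i in range(1,n) if st[i,4]>40),key=lambda i:np.hypot(*(ce[i]-uv)))
    cn=max(cv2.findContours((l==best).astype(np.uint8),cv2.RETR_EXTERNAL,cv2.CHAIN_APPROX_NONE)[0],key=cv2.contourArea)
    return cv2.convexHull(cn)[:,0].astype(float)
def ext(p):  # bbox centre & size
    lo,hi=p.min(0),p.max(0); return (lo+hi)/2,hi-lo
def fit(c,uv,col,g,z0=0):
    e,s=ext(mask(c,uv,col)); s=s+1
    def P(x): return ext(proj(c,np.vstack([np.c_[x[0]+a*np.cos(A),x[1]+a*np.sin(A),0*A+z+z0] for a,z in G[g]])))
    q=least_squares(lambda x:(P(x)[0]-e),ray(c,uv,.02),x_scale=.01,diff_step=1e-4).x
    return q,s,P(q)[1]
E
python3 - <<'E'
from h import *
T={'pot_clay_large':('clay','PL',(298,182),(340,300)),'pot_clay_small':('clay','PS',(465,233),(142,252)),'pot_blue_large':('blue','PL',(222,197),(436,286)),'pot_blue_small':('blue','PS',(178,302),(466,207)),
'saucer_clay_large':('clay','SL',(388,197),(225,295)),'saucer_clay_small':('clay','SS',(238,267),(409,238)),'saucer_blue_large':('blue','SL',(138,245),(529,257)),'saucer_blue_small':('blue','SS',(429,303),(201,208)),
'np0':('black','N',(309,256),(327,236)),'np1':('black','N',(365,262),(263,230))}
t=viewer.capture('top'); s=viewer.capture('scene')
for k,(col,g,a,b) in T.items():
    for c,uv in((t,a),(s,b)):
        q,o,p=fit(c,uv,col,g); print(k,q.round(4),o,p.round(1),end=' | ')
    print()
b=t['image'][205:255,440:530,::-1]; a=s['image'][225:280,70:170,::-1]
z=lambda i:cv2.resize(i,(400,240),interpolation=cv2.INTER_CUBIC); cv2.imwrite('pics/crop1.png',np.vstack([z(b),z(a)]))
E
```

```text
pot_clay_large [0.6846 0.005 ] [25. 25.] [25.7 26.4] | pot_clay_large [0.6834 0.0073] [32. 40.] [33.9 43.1] | 
pot_clay_small [ 0.5415 -0.4141] [19. 18.] [20.4 18.6] | pot_clay_small [ 0.5391 -0.4122] [21. 26.] [24.1 28.4] | 
pot_blue_large [0.6442 0.1982] [25. 24.] [26.6 26.2] | pot_blue_large [0.6226 0.2042] [31. 23.] [33.9 41.1] | 
pot_blue_small [0.3778 0.3172] [18. 17.] [20.6 18.5] | pot_blue_small [0.3607 0.3227] [17. 14.] [20.8 25.2] | 
saucer_clay_large [ 0.6427 -0.2266] [42. 41.] [42.5 42.1] | saucer_clay_large [ 0.6442 -0.2233] [53. 41.] [55.4 40.8] | 
saucer_clay_small [0.4676 0.169 ] [29. 30.] [30.1 30.2] | saucer_clay_small [0.4691 0.1712] [32. 23.] [34.6 23.7] | 
saucer_blue_large [0.5298 0.4266] [41. 40.] [42.  42.2] | saucer_blue_large [0.5321 0.4269] [50. 33.] [52.5 35. ] | 
saucer_blue_small [ 0.3637 -0.321 ] [28. 30.] [30.6 30.7] | saucer_blue_small [ 0.3647 -0.3165] [26. 19.] [32.9 21.3] | 
np0 [ 0.4894 -0.018 ] [20. 21.] [22.4 22.4] | np0 [-0.9402 -0.1382] [47. 30.] [13.2 17.2] | 
np1 [ 0.4692 -0.1586] [21. 21.] [22.5 22.5] | np1 [-0.9402 -0.1382] [47. 30.] [13.2 17.2] |
```

View pics/crop1.png

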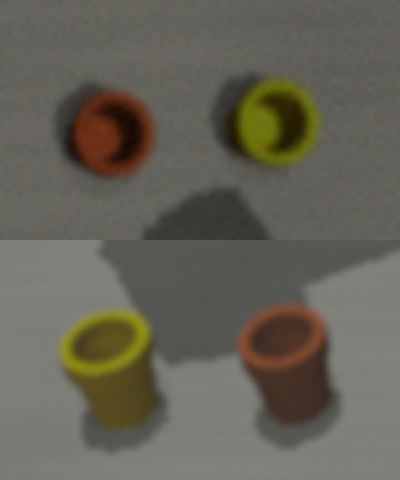

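The crop confirms it: the orange-brown pot, left in the top view and right in the scene view, is the target, and the yellow one is left alone. The fitted sizes agree with the given ones. First I'll square the tool to the world while heading there, with half-open jaws because the yellow pot is close by.

Call:
{"method": "play_rows", "body": {
  "commands": [
    {"fingers":-0.5,"tx":0.01,"ty":0.006,"tz":0.04,"ax":0.022},
    {"fingers":-0.5,"tx":0.025,"ty":0.013,"tz":0.085,"ax":0.044},
    {"fingers":-0.5,"tx":0.04,"ty":0.02,"tz":0.13,"ax":0.067},
    {"fingers":-0.5,"tx":0.06,"ty":0.027,"tz":0.175,"ax":0.09},
    {"fingers":-0.5,"tx":0.07,"ty":0.0347,"tz":0.22,"ax":0.111}
  ]
}}

```text
$.commands[0]: bad value
```

Call:
{"method": "play_rows", "body": {
  "commands": [
    {"fingers":-0.5,"tx":0.01,"ty":0.006,"tz":0.04,"ax":0.022,"ay":0,"az":0},
    {"fingers":-0.5,"tx":0.025,"ty":0.013,"tz":0.085,"ax":0.044,"ay":0,"az":0},
    {"fingers":-0.5,"tx":0.04,"ty":0.02,"tz":0.13,"ax":0.067,"ay":0,"az":0},
    {"fingers":-0.5,"tx":0.06,"ty":0.027,"tz":0.175,"ax":0.09,"ay":0,"az":0},
    {"fingers":-0.5,"tx":0.07,"ty":0.0347,"tz":0.22,"ax":0.111,"ay":0,"az":0}
  ]
}}

```text
time_s: 1.52
tcp_pos: [0.361, -0.5047, 0.1874]
ee_rot: [[-0.001, 0.003, 1.0], [0.002, 1.0, -0.003], [-1.0, 0.002, -0.001]]
wrist_force: [0.2, -0.0, -0.2]
gripper_width: 0.771
```

```bash
python3 -c "
from h import *
s=r.sense(); print(s['tcp_pos'].round(4) if hasattr(s['tcp_pos'],'round') else s['tcp_pos'],np.round(s['ee_rot'],3),s['gripper_width'],s['wrist_force'],s['time_s'])"
```

```text
[ 0.361  -0.5047  0.1874] [[-0.001  0.003  1.   ]
 [ 0.002  1.    -0.003]
 [-1.     0.002 -0.001]] 0.7711515114927353 [ 0.21468734 -0.04856044 -0.22646879] 1.5167
```

Call:
{"method": "play_rows", "body": {
  "commands": [
    {"fingers":-0.5,"tx":0.01,"ty":0.022,"tz":0.045,"ax":0,"ay":0,"az":0},
    {"fingers":-0.5,"tx":0.02,"ty":0.045,"tz":0.09,"ax":0,"ay":0,"az":0},
    {"fingers":-0.5,"tx":0.035,"ty":0.07,"tz":0.135,"ax":0,"ay":0,"az":0},
    {"fingers":-0.5,"tx":0.05,"ty":0.095,"tz":0.18,"ax":0,"ay":0,"az":0},
    {"fingers":-0.5,"tx":0.06,"ty":0.12,"tz":0.225,"ax":0,"ay":0,"az":0}
  ]
}}

```text
time_s: 1.93
tcp_pos: [0.5301, -0.4146, 0.143]
ee_rot: [[-0.001, -0.001, 1.0], [0.001, 1.0, 0.001], [-1.0, 0.001, -0.001]]
wrist_force: [0.0, -0.1, -0.1]
gripper_width: 0.752
```

Call:
{"method": "play_rows", "body": {
  "commands": [
    {"fingers":-0.5,"tx":0,"ty":0.002,"tz":0.014,"ax":0,"ay":0,"az":0},
    {"fingers":-0.5,"tx":0,"ty":0.002,"tz":0.014,"ax":0,"ay":0,"az":0}
  ]
}}

```text
time_s: 2.1
tcp_pos: [0.5422, -0.4128, 0.1428]
ee_rot: [[-0.001, -0.005, 1.0], [0.0, 1.0, 0.005], [-1.0, 0.0, -0.001]]
wrist_force: [0.5, -0.2, -0.1]
gripper_width: 0.748
```

Call:
{"method": "play_rows", "body": {
  "commands": [
    {"fingers":-0.5,"tx":0.04,"ty":0,"tz":-0.002,"ax":0,"ay":0,"az":0},
    {"fingers":-0.5,"tx":0.08,"ty":0,"tz":-0.002,"ax":0,"ay":0,"az":0},
    {"fingers":-0.5,"tx":0.115,"ty":0,"tz":-0.002,"ax":0,"ay":0,"az":0},
    {"fingers":-0.5,"tx":0.137,"ty":0,"tz":-0.002,"ax":0,"ay":0,"az":0},
    {"fingers":-0.5,"tx":0.137,"ty":0,"tz":-0.002,"ax":0,"ay":0,"az":0}
  ]
}}

```text
time_s: 2.52
tcp_pos: [0.5343, -0.4138, 0.037]
ee_rot: [[-0.008, 0.001, 1.0], [0.004, 1.0, -0.001], [-1.0, 0.004, -0.008]]
wrist_force: [-0.3, 0.9, -0.5]
gripper_width: 0.748
```

Call:
{"method": "play_rows", "body": {
  "commands": [
    {"fingers":0,"tx":0,"ty":0,"tz":0,"ax":0,"ay":0,"az":0},
    {"fingers":0.3,"tx":0,"ty":0,"tz":0,"ax":0,"ay":0,"az":0},
    {"fingers":1,"tx":0,"ty":0,"tz":0,"ax":0,"ay":0,"az":0},
    {"fingers":1,"tx":0,"ty":0,"tz":0,"ax":0,"ay":0,"az":0},
    {"fingers":1,"tx":0,"ty":0,"tz":0,"ax":0,"ay":0,"az":0}
  ]
}}

```text
time_s: 2.93
tcp_pos: [0.5388, -0.4149, 0.0433]
ee_rot: [[0.003, -0.001, 1.0], [-0.002, 1.0, 0.001], [-1.0, -0.002, 0.003]]
wrist_force: [-0.3, 1.5, 3.9]
gripper_width: 0.515
```

Call:
{"method": "play_rows", "body": {
  "commands": [
    {"fingers":1,"tx":0,"ty":0,"tz":0,"ax":0,"ay":0,"az":0},
    {"fingers":1,"tx":-0.02,"ty":0,"tz":0,"ax":0,"ay":0,"az":0},
    {"fingers":1,"tx":-0.06,"ty":0,"tz":0,"ax":0,"ay":0,"az":0},
    {"fingers":1,"tx":-0.11,"ty":0,"tz":0,"ax":0,"ay":0,"az":0},
    {"fingers":1,"tx":-0.15,"ty":0,"tz":0,"ax":0,"ay":0,"az":0}
  ]
}}

```text
time_s: 3.35
tcp_pos: [0.538, -0.4146, 0.1557]
ee_rot: [[0.0, -0.001, 1.0], [-0.001, 1.0, 0.001], [-1.0, -0.001, 0.0]]
wrist_force: [0.4, -0.5, 0.5]
gripper_width: 0.511
```

Call:
{"method": "play_rows", "body": {
  "commands": [
    {"fingers":1,"tx":0,"ty":0,"tz":0,"ax":0,"ay":0,"az":0},
    {"fingers":1,"tx":0,"ty":0,"tz":0,"ax":0,"ay":0,"az":0},
    {"fingers":1,"tx":0,"ty":0,"tz":0,"ax":0,"ay":0,"az":0}
  ]
}}

```text
time_s: 3.6
tcp_pos: [0.5373, -0.4139, 0.153]
ee_rot: [[-0.001, -0.001, 1.0], [0.001, 1.0, 0.001], [-1.0, 0.001, -0.001]]
wrist_force: [0.5, 0.0, -1.1]
gripper_width: 0.514
```

```bash
python3 - <<'E'
from h import *
c=viewer.capture('scene'); s=r.sense(); p=s['tcp_pos']; print(p,s['wrist_force'],s['gripper_width'])
u=proj(c,np.array([p]))[0].astype(int); i=c['image'][max(0,u[1]-70):u[1]+80,max(0,u[0]-100):u[0]+100,::-1]
cv2.imwrite('pics/crop2.png',cv2.resize(i,None,fx=3,fy=3,interpolation=cv2.INTER_CUBIC)); print(u)
E
```

```text
[ 0.53697827 -0.41374591  0.15209413] [ 0.66078193 -0.4164647  -0.92047816] 0.5105555840723777
[126 205]
```

View pics/crop2.png

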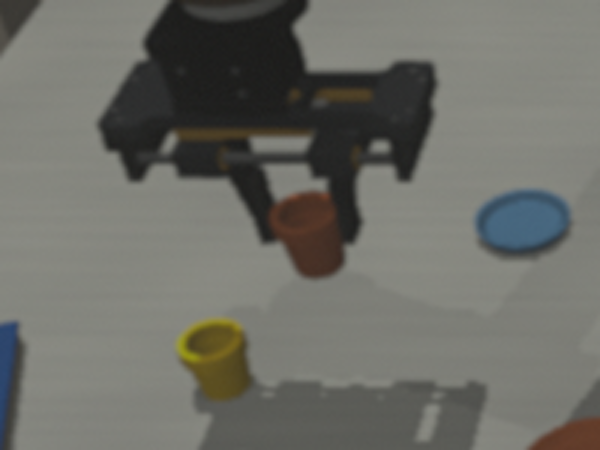

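Held cleanly and upright, with the yellow pot untouched. The saucer of its own kind is saucer_clay_small at (0.4685, 0.170).

```bash
python3 - <<'E'
from h import *
p=r.sense()['tcp_pos']; z0=p[2]-.041
for n in('top','scene'):
    c=viewer.capture(n); uv=proj(c,np.array([p-[0,0,.02]]))[0]; q,o,e=fit(c,uv,'clay','PS',z0); print(n,q.round(4),o,e.round(1))
print(r.sense()['tcp_pos'])
E
```

```text
top [ 0.5438 -0.4135] [ 5. 16.] [22.7 20.4]
scene [ 0.5421 -0.4125] [23. 27.] [26.4 30.5]
[ 0.5370801  -0.41389466  0.15174021]
```

Call:
{"method": "play_rows", "body": {
  "commands": [
    {"fingers":1,"tx":0,"ty":0.02,"tz":-0.003,"ax":0,"ay":0,"az":0},
    {"fingers":1,"tx":0,"ty":0.06,"tz":-0.006,"ax":0,"ay":0,"az":0},
    {"fingers":1,"tx":0,"ty":0.105,"tz":-0.012,"ax":0,"ay":0,"az":0},
    {"fingers":1,"tx":0,"ty":0.15,"tz":-0.018,"ax":0,"ay":0,"az":0},
    {"fingers":1,"tx":0,"ty":0.195,"tz":-0.024,"ax":0,"ay":0,"az":0}
  ]
}}

```text
time_s: 4.17
tcp_pos: [0.5187, -0.2669, 0.1523]
ee_rot: [[-0.003, -0.0, 1.0], [0.001, 1.0, 0.0], [-1.0, 0.001, -0.003]]
wrist_force: [0.8, -0.5, -0.2]
gripper_width: 0.512
```

Call:
{"method": "play_rows", "body": {
  "commands": [
    {"fingers":1,"tx":0,"ty":0.045,"tz":-0.006,"ax":0,"ay":0,"az":0},
    {"fingers":1,"tx":0,"ty":0.09,"tz":-0.012,"ax":0,"ay":0,"az":0},
    {"fingers":1,"tx":0,"ty":0.135,"tz":-0.018,"ax":0,"ay":0,"az":0},
    {"fingers":1,"tx":0,"ty":0.18,"tz":-0.024,"ax":0,"ay":0,"az":0},
    {"fingers":1,"tx":0,"ty":0.225,"tz":-0.03,"ax":0,"ay":0,"az":0}
  ]
}}

```text
time_s: 4.58
tcp_pos: [0.4961, -0.098, 0.1528]
ee_rot: [[-0.002, -0.001, 1.0], [-0.0, 1.0, 0.001], [-1.0, -0.0, -0.002]]
wrist_force: [1.2, 0.8, -0.6]
gripper_width: 0.507
```

Call:
{"method": "play_rows", "body": {
  "commands": [
    {"fingers":1,"tx":0,"ty":0.045,"tz":-0.006,"ax":0,"ay":0,"az":0},
    {"fingers":1,"tx":0,"ty":0.09,"tz":-0.012,"ax":0,"ay":0,"az":0},
    {"fingers":1,"tx":0,"ty":0.135,"tz":-0.018,"ax":0,"ay":0,"az":0},
    {"fingers":1,"tx":0,"ty":0.18,"tz":-0.024,"ax":0,"ay":0,"az":0},
    {"fingers":1,"tx":0,"ty":0.225,"tz":-0.03,"ax":0,"ay":0,"az":0}
  ]
}}

```text
time_s: 5.0
tcp_pos: [0.4734, 0.0706, 0.153]
ee_rot: [[-0.002, -0.001, 1.0], [-0.001, 1.0, 0.001], [-1.0, -0.001, -0.002]]
wrist_force: [0.7, -0.7, -1.0]
gripper_width: 0.513
```

Call:
{"method": "play_rows", "body": {
  "commands": [
    {"fingers":1,"tx":0,"ty":0.04,"tz":-0.003,"ax":0,"ay":0,"az":0},
    {"fingers":1,"tx":0,"ty":0.08,"tz":-0.006,"ax":0,"ay":0,"az":0},
    {"fingers":1,"tx":0,"ty":0.11,"tz":-0.008,"ax":0,"ay":0,"az":0},
    {"fingers":1,"tx":0,"ty":0.13,"tz":-0.008,"ax":0,"ay":0,"az":0},
    {"fingers":1,"tx":0,"ty":0.13,"tz":-0.008,"ax":0,"ay":0,"az":0}
  ]
}}

```text
time_s: 5.42
tcp_pos: [0.4683, 0.1691, 0.153]
ee_rot: [[-0.0, -0.005, 1.0], [-0.001, 1.0, 0.005], [-1.0, -0.001, -0.0]]
wrist_force: [-0.6, -0.7, 0.3]
gripper_width: 0.516
```

Call:
{"method": "play_rows", "body": {
  "commands": [
    {"fingers":1,"tx":0,"ty":0,"tz":0,"ax":0,"ay":0,"az":0},
    {"fingers":1,"tx":0,"ty":0,"tz":0,"ax":0,"ay":0,"az":0},
    {"fingers":1,"tx":0,"ty":0,"tz":0,"ax":0,"ay":0,"az":0}
  ]
}}

```text
time_s: 5.67
tcp_pos: [0.468, 0.1658, 0.1534]
ee_rot: [[-0.001, -0.0, 1.0], [-0.001, 1.0, 0.0], [-1.0, -0.001, -0.001]]
wrist_force: [0.1, -0.0, -0.2]
gripper_width: 0.51
```

```bash
python3 - <<'E'
from h import *
p=r.sense()['tcp_pos']; z0=p[2]-.041
c=viewer.capture('scene'); cv2.imwrite('pics/s3.png',c['image'][100:300,300:560,::-1].repeat(3,0).repeat(3,1))
uv=proj(c,np.array([p-[0,0,.02]]))[0]; print(uv,*fit(c,uv,'clay','PS',z0)); print(r.sense()['tcp_pos'])
print(fit(c,(410,238),'clay','SS'))
c=viewer.capture('top')
uv=proj(c,np.array([p-[0,0,.02]]))[0]; print(uv,*fit(c,uv,'clay','PS',z0))
E
```

```text
[412.92344351 192.872108  ] [0.47417958 0.16777849] [22. 25.] [23.16842926 28.96738466]
[0.46817328 0.16574534 0.1535253 ]
(array([0.46913725, 0.17117822]), array([32., 23.]), array([34.60574896, 23.65071019]))
[229.55121343 265.26729304] [0.4839132  0.25895213] [42. 43.] [21.98356796 19.95052579]
```

View pics/s3.png

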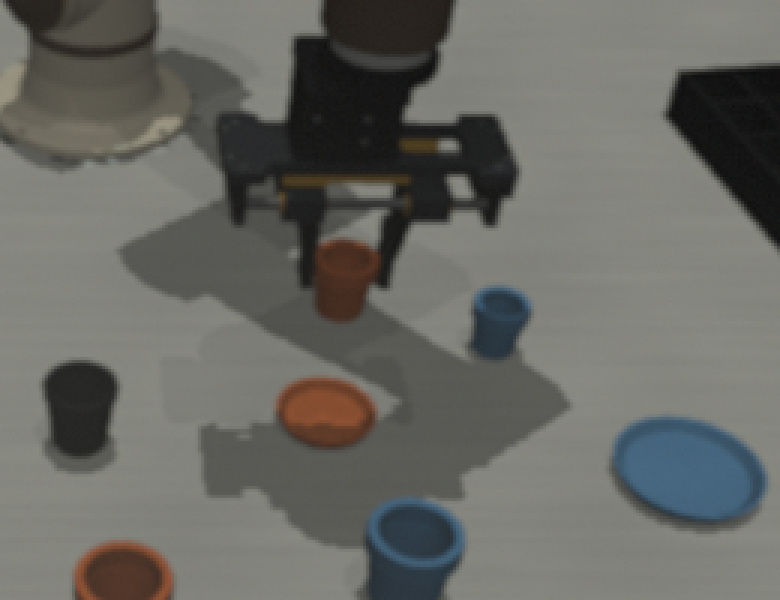

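The pot is held level over the small clay saucer, at about crop pixel (345,280), with the saucer at (325,412). It sits about 4 mm forward of the TCP in x, so I'll correct for that and lower.

Call:
{"method": "play_rows", "body": {
  "commands": [
    {"fingers":1,"tx":0.03,"ty":0.006,"tz":-0.005,"ax":0,"ay":0,"az":0},
    {"fingers":1,"tx":0.07,"ty":0.006,"tz":-0.005,"ax":0,"ay":0,"az":0},
    {"fingers":1,"tx":0.1,"ty":0.006,"tz":-0.005,"ax":0,"ay":0,"az":0},
    {"fingers":1,"tx":0.12,"ty":0.006,"tz":-0.005,"ax":0,"ay":0,"az":0},
    {"fingers":1,"tx":0.133,"ty":0.006,"tz":-0.005,"ax":0,"ay":0,"az":0}
  ]
}}

```text
time_s: 6.18
tcp_pos: [0.4639, 0.17, 0.0524]
ee_rot: [[-0.002, 0.0, 1.0], [-0.002, 1.0, -0.0], [-1.0, -0.002, -0.002]]
wrist_force: [-0.1, -0.3, -0.6]
gripper_width: 0.514
```

Call:
{"method": "play_rows", "body": {
  "commands": [
    {"fingers":1,"tx":0,"ty":0,"tz":0,"ax":0,"ay":0,"az":0},
    {"fingers":1,"tx":0,"ty":0,"tz":0,"ax":0,"ay":0,"az":0},
    {"fingers":1,"tx":0,"ty":0,"tz":0,"ax":0,"ay":0,"az":0},
    {"fingers":1,"tx":0,"ty":0,"tz":0,"ax":0,"ay":0,"az":0}
  ]
}}

```text
time_s: 6.52
tcp_pos: [0.4653, 0.1717, 0.0552]
ee_rot: [[0.002, -0.001, 1.0], [0.002, 1.0, 0.001], [-1.0, 0.002, 0.002]]
wrist_force: [0.4, 0.1, -0.9]
gripper_width: 0.511
```

```bash
python3 - <<'E'
from h import *
c=viewer.capture('scene'); cv2.imwrite('pics/s4.png',cv2.resize(c['image'][160:270,350:480,::-1],None,fx=5,fy=5,interpolation=cv2.INTER_CUBIC))
s=r.sense(); print(s['tcp_pos'],s['wrist_force'])
E
```

```text
[0.46523992 0.17165266 0.05516839] [ 0.91121709 -0.75468373 -1.49675783]
```

View pics/s4.png

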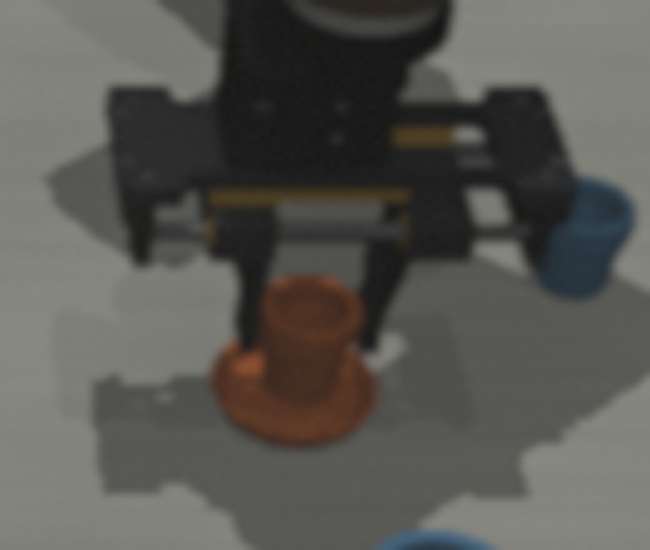

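```bash
python3 - <<'E'
from h import *
c=viewer.capture('scene'); p=r.sense()['tcp_pos']; f=lambda X:((proj(c,np.array([X]))[0]-[350,160])*5).round(0)
# predicted outline points in crop for the saucer at (.4688,.171) and pot at (x,y)
for S in((.4688,.171),(.4688,.169)): print('saucer L R near far',[f((S[0]+a,S[1]+b,.012)) for a,b in((0,-.039),(0,.039),(.039,0),(-.039,0))])
z=p[2]-.0405
for q in((p[0]+.004,p[1]),(p[0]+.002,p[1]),): print('pot rimL rimR foot near, rim far',[f((q[0]+a,q[1]+b,z+h)) for a,b,h in((0,-.023,.046),(0,.023,.046),(.017,0,0),(-.023,0,.046))])
E
```

```text
saucer L R near far [array([206., 381.]), array([377., 381.]), array([304., 439.]), array([281., 325.])]
saucer L R near far [array([202., 381.]), array([373., 381.]), array([299., 439.]), array([276., 325.])]
pot rimL rimR foot near, rim far [array([255., 299.]), array([359., 299.]), array([299., 402.]), array([300., 266.])]
pot rimL rimR foot near, rim far [array([254., 296.]), array([358., 296.]), array([298., 399.]), array([299., 263.])]
```

Call:
{"method": "play_rows", "body": {
  "commands": [
    {"fingers":1,"tx":0.003,"ty":-0.003,"tz":0,"ax":0,"ay":0,"az":0},
    {"fingers":1,"tx":0.006,"ty":-0.003,"tz":0,"ax":0,"ay":0,"az":0},
    {"fingers":1,"tx":0.009,"ty":-0.003,"tz":0,"ax":0,"ay":0,"az":0},
    {"fingers":1,"tx":0.012,"ty":-0.003,"tz":0,"ax":0,"ay":0,"az":0},
    {"fingers":1,"tx":0.012,"ty":-0.003,"tz":0,"ax":0,"ay":0,"az":0}
  ]
}}

```text
time_s: 7.03
tcp_pos: [0.4647, 0.169, 0.0471]
ee_rot: [[0.0, -0.002, 1.0], [-0.001, 1.0, 0.002], [-1.0, -0.001, 0.0]]
wrist_force: [-6.5, -0.5, 18.3]
gripper_width: 0.508
```

Call:
{"method": "play_rows", "body": {
  "commands": [
    {"fingers":1,"tx":0,"ty":0,"tz":0,"ax":0,"ay":0,"az":0},
    {"fingers":1,"tx":0.001,"ty":0,"tz":0,"ax":0,"ay":0,"az":0},
    {"fingers":1,"tx":0.0015,"ty":0,"tz":0,"ax":0,"ay":0,"az":0},
    {"fingers":1,"tx":0.002,"ty":0,"tz":0,"ax":0,"ay":0,"az":0},
    {"fingers":1,"tx":0.002,"ty":0,"tz":0,"ax":0,"ay":0,"az":0}
  ]
}}

```text
time_s: 7.45
tcp_pos: [0.4649, 0.169, 0.0471]
ee_rot: [[0.001, -0.003, 1.0], [-0.001, 1.0, 0.003], [-1.0, -0.001, 0.001]]
wrist_force: [-8.7, -2.0, 28.8]
gripper_width: 0.509
```

Call:
{"method": "play_rows", "body": {
  "commands": [
    {"fingers":1,"tx":-0.002,"ty":0,"tz":0,"ax":0,"ay":0,"az":0},
    {"fingers":1,"tx":-0.003,"ty":0,"tz":0,"ax":0,"ay":0,"az":0},
    {"fingers":1,"tx":-0.003,"ty":0,"tz":0,"ax":0,"ay":0,"az":0}
  ]
}}

```text
time_s: 7.7
tcp_pos: [0.4647, 0.1689, 0.0472]
ee_rot: [[0.001, -0.002, 1.0], [-0.0, 1.0, 0.002], [-1.0, -0.0, 0.001]]
wrist_force: [-3.3, 0.2, 11.8]
gripper_width: 0.511
```

Call:
{"method": "play_rows", "body": {
  "commands": [
    {"fingers":0,"tx":0,"ty":0,"tz":0,"ax":0,"ay":0,"az":0},
    {"fingers":-0.4,"tx":0,"ty":0,"tz":0,"ax":0,"ay":0,"az":0},
    {"fingers":-0.4,"tx":0,"ty":0,"tz":0,"ax":0,"ay":0,"az":0},
    {"fingers":-0.4,"tx":0,"ty":0,"tz":0,"ax":0,"ay":0,"az":0}
  ]
}}

```text
time_s: 8.03
tcp_pos: [0.4646, 0.169, 0.0457]
ee_rot: [[0.0, -0.001, 1.0], [0.0, 1.0, 0.001], [-1.0, 0.0, 0.0]]
wrist_force: [-1.0, -0.2, 0.4]
gripper_width: 0.647
```

Call:
{"method": "play_rows", "body": {
  "commands": [
    {"fingers":-0.6,"tx":-0.02,"ty":0,"tz":0,"ax":0,"ay":0,"az":0},
    {"fingers":-0.6,"tx":-0.05,"ty":0,"tz":0,"ax":0,"ay":0,"az":0},
    {"fingers":-0.6,"tx":-0.09,"ty":0,"tz":0,"ax":0,"ay":0,"az":0},
    {"fingers":-0.6,"tx":-0.12,"ty":0,"tz":0,"ax":0,"ay":0,"az":0},
    {"fingers":-0.6,"tx":-0.14,"ty":0,"tz":0,"ax":0,"ay":0,"az":0}
  ]
}}

```text
time_s: 8.45
tcp_pos: [0.4654, 0.1694, 0.1529]
ee_rot: [[0.003, -0.001, 1.0], [0.002, 1.0, 0.001], [-1.0, 0.002, 0.003]]
wrist_force: [-0.6, -0.1, -0.3]
gripper_width: 0.796
```

```bash
python3 - <<'E'
from h import *
c=viewer.capture('scene'); cv2.imwrite('pics/s5.png',cv2.resize(c['image'][160:270,350:480,::-1],None,fx=5,fy=5,interpolation=cv2.INTER_CUBIC))
s=r.sense(); print(s['tcp_pos'],s['wrist_force'],s['joints'])
print(fit(c,(466,207),'blue','PS'))
E
```

```text
[0.46666013 0.17017484 0.15516656] [1.35175725 0.40958548 1.95544721] [ 3.88456312e+01  1.43548985e+01 -2.46447628e+01  9.34253461e-02
 -5.05676823e+01 -1.28787276e+02]
(array([0.37638393, 0.31927707]), array([17., 22.]), array([20.95695878, 25.45859634]))
```

View pics/s5.png

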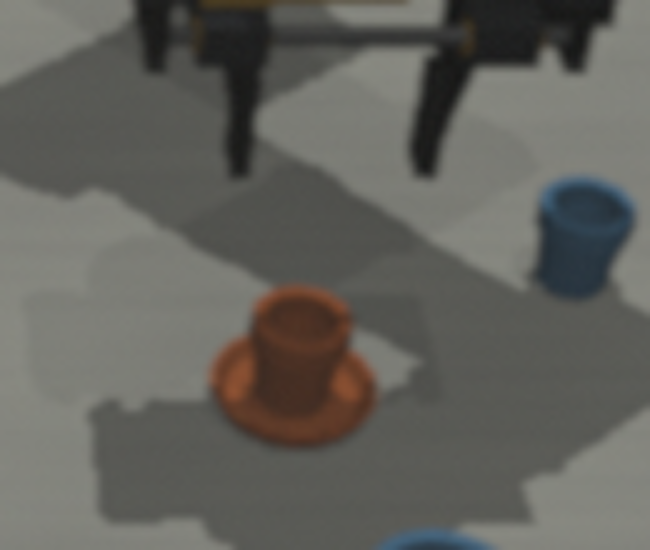

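Pot 1 stands centred in its saucer: rim centre at crop pixel (300,320), saucer at (295,388), within about 2 mm. Next is the blue small pot at (0.377, 0.318).

Call:
{"method": "play_rows", "body": {
  "commands": [
    {"fingers":-0.6,"tx":0,"ty":0.035,"tz":-0.02,"ax":0,"ay":0,"az":0},
    {"fingers":-0.6,"tx":0,"ty":0.075,"tz":-0.045,"ax":0,"ay":0,"az":0},
    {"fingers":-0.6,"tx":0,"ty":0.115,"tz":-0.07,"ax":0,"ay":0,"az":0},
    {"fingers":-0.6,"tx":0,"ty":0.155,"tz":-0.095,"ax":0,"ay":0,"az":0},
    {"fingers":-0.6,"tx":0,"ty":0.197,"tz":-0.118,"ax":0,"ay":0,"az":0}
  ]
}}

```text
time_s: 8.92
tcp_pos: [0.3745, 0.3172, 0.15]
ee_rot: [[-0.001, -0.0, 1.0], [-0.001, 1.0, 0.0], [-1.0, -0.001, -0.001]]
wrist_force: [0.5, -0.1, -0.6]
gripper_width: 0.799
```

Call:
{"method": "play_rows", "body": {
  "commands": [
    {"fingers":-0.6,"tx":0.03,"ty":0,"tz":0,"ax":0,"ay":0,"az":0},
    {"fingers":-0.6,"tx":0.05,"ty":0,"tz":0,"ax":0,"ay":0,"az":0},
    {"fingers":-0.6,"tx":0.05,"ty":0,"tz":0,"ax":0,"ay":0,"az":0},
    {"fingers":-0.6,"tx":0.05,"ty":0,"tz":0,"ax":0,"ay":0,"az":0}
  ]
}}

```text
time_s: 9.25
tcp_pos: [0.3755, 0.3161, 0.1122]
ee_rot: [[-0.001, -0.002, 1.0], [-0.003, 1.0, 0.002], [-1.0, -0.003, -0.001]]
wrist_force: [0.6, 0.3, 0.2]
gripper_width: 0.8
```

Call:
{"method": "play_rows", "body": {
  "commands": [
    {"fingers":-0.6,"tx":0.03,"ty":0.002,"tz":0.004,"ax":0,"ay":0,"az":0},
    {"fingers":-0.6,"tx":0.06,"ty":0.002,"tz":0.004,"ax":0,"ay":0,"az":0},
    {"fingers":-0.6,"tx":0.08,"ty":0.002,"tz":0.004,"ax":0,"ay":0,"az":0},
    {"fingers":-0.6,"tx":0.095,"ty":0.002,"tz":0.004,"ax":0,"ay":0,"az":0},
    {"fingers":-0.6,"tx":0.095,"ty":0.002,"tz":0.004,"ax":0,"ay":0,"az":0}
  ]
}}

```text
time_s: 9.67
tcp_pos: [0.3788, 0.317, 0.0407]
ee_rot: [[-0.002, 0.0, 1.0], [-0.003, 1.0, -0.0], [-1.0, -0.003, -0.002]]
wrist_force: [-0.1, -0.3, -0.2]
gripper_width: 0.804
```

Call:
{"method": "play_rows", "body": {
  "commands": [
    {"fingers":-0.2,"tx":0,"ty":0,"tz":0,"ax":0,"ay":0,"az":0},
    {"fingers":0.2,"tx":0,"ty":0,"tz":0,"ax":0,"ay":0,"az":0},
    {"fingers":1,"tx":0,"ty":0,"tz":0,"ax":0,"ay":0,"az":0},
    {"fingers":1,"tx":0,"ty":0,"tz":0,"ax":0,"ay":0,"az":0},
    {"fingers":1,"tx":0,"ty":0,"tz":0,"ax":0,"ay":0,"az":0}
  ]
}}

```text
time_s: 10.08
tcp_pos: [0.3792, 0.3184, 0.0429]
ee_rot: [[0.001, -0.001, 1.0], [0.001, 1.0, 0.001], [-1.0, 0.001, 0.001]]
wrist_force: [0.2, -0.3, 3.7]
gripper_width: 0.516
```

Call:
{"method": "play_rows", "body": {
  "commands": [
    {"fingers":1,"tx":0,"ty":0,"tz":0,"ax":0,"ay":0,"az":0},
    {"fingers":1,"tx":0,"ty":0,"tz":0,"ax":0,"ay":0,"az":0}
  ]
}}

```text
time_s: 10.25
tcp_pos: [0.3792, 0.3185, 0.0429]
ee_rot: [[0.001, -0.001, 1.0], [0.001, 1.0, 0.001], [-1.0, 0.001, 0.001]]
wrist_force: [-1.4, -0.8, 6.2]
gripper_width: 0.518
```

Call:
{"method": "play_rows", "body": {
  "commands": [
    {"fingers":1,"tx":-0.02,"ty":0,"tz":0,"ax":0,"ay":0,"az":0},
    {"fingers":1,"tx":-0.06,"ty":0,"tz":0,"ax":0,"ay":0,"az":0},
    {"fingers":1,"tx":-0.1,"ty":0,"tz":0,"ax":0,"ay":0,"az":0},
    {"fingers":1,"tx":-0.14,"ty":0,"tz":0,"ax":0,"ay":0,"az":0},
    {"fingers":1,"tx":-0.15,"ty":0,"tz":0,"ax":0,"ay":0,"az":0}
  ]
}}

```text
time_s: 10.67
tcp_pos: [0.3805, 0.3202, 0.1592]
ee_rot: [[0.006, -0.002, 1.0], [0.007, 1.0, 0.002], [-1.0, 0.007, 0.006]]
wrist_force: [0.8, 0.2, -0.2]
gripper_width: 0.518
```

Call:
{"method": "play_rows", "body": {
  "commands": [
    {"fingers":1,"tx":0,"ty":-0.02,"tz":0.006,"ax":0,"ay":0,"az":0},
    {"fingers":1,"tx":0,"ty":-0.06,"tz":0.016,"ax":0,"ay":0,"az":0},
    {"fingers":1,"tx":0,"ty":-0.105,"tz":0.027,"ax":0,"ay":0,"az":0},
    {"fingers":1,"tx":0,"ty":-0.15,"tz":0.038,"ax":0,"ay":0,"az":0},
    {"fingers":1,"tx":0,"ty":-0.195,"tz":0.05,"ax":0,"ay":0,"az":0}
  ]
}}

```text
time_s: 11.08
tcp_pos: [0.4161, 0.1704, 0.1541]
ee_rot: [[-0.001, -0.002, 1.0], [-0.0, 1.0, 0.002], [-1.0, -0.0, -0.001]]
wrist_force: [0.8, 0.2, -0.2]
gripper_width: 0.514
```

Call:
{"method": "play_rows", "body": {
  "commands": [
    {"fingers":1,"tx":0,"ty":-0.045,"tz":0.01,"ax":0,"ay":0,"az":0},
    {"fingers":1,"tx":0,"ty":-0.09,"tz":0.02,"ax":0,"ay":0,"az":0},
    {"fingers":1,"tx":0,"ty":-0.135,"tz":0.03,"ax":0,"ay":0,"az":0},
    {"fingers":1,"tx":0,"ty":-0.18,"tz":0.04,"ax":0,"ay":0,"az":0},
    {"fingers":1,"tx":0,"ty":-0.225,"tz":0.05,"ax":0,"ay":0,"az":0}
  ]
}}

```text
time_s: 11.5
tcp_pos: [0.4539, 0.0016, 0.1542]
ee_rot: [[-0.0, -0.001, 1.0], [0.0, 1.0, 0.001], [-1.0, 0.0, -0.0]]
wrist_force: [-0.2, 0.6, -1.5]
gripper_width: 0.511
```

Call:
{"method": "play_rows", "body": {
  "commands": [
    {"fingers":1,"tx":0,"ty":-0.045,"tz":-0.01,"ax":0,"ay":0,"az":0},
    {"fingers":1,"tx":0,"ty":-0.09,"tz":-0.02,"ax":0,"ay":0,"az":0},
    {"fingers":1,"tx":0,"ty":-0.135,"tz":-0.03,"ax":0,"ay":0,"az":0},
    {"fingers":1,"tx":0,"ty":-0.18,"tz":-0.04,"ax":0,"ay":0,"az":0},
    {"fingers":1,"tx":0,"ty":-0.225,"tz":-0.05,"ax":0,"ay":0,"az":0}
  ]
}}

```text
time_s: 11.92
tcp_pos: [0.4159, -0.1669, 0.1541]
ee_rot: [[-0.0, -0.001, 1.0], [0.0, 1.0, 0.001], [-1.0, 0.0, -0.0]]
wrist_force: [0.9, -0.1, -0.3]
gripper_width: 0.52
```

Call:
{"method": "play_rows", "body": {
  "commands": [
    {"fingers":1,"tx":0,"ty":-0.045,"tz":-0.016,"ax":0,"ay":0,"az":0},
    {"fingers":1,"tx":0,"ty":-0.09,"tz":-0.032,"ax":0,"ay":0,"az":0},
    {"fingers":1,"tx":0,"ty":-0.135,"tz":-0.048,"ax":0,"ay":0,"az":0},
    {"fingers":1,"tx":0,"ty":-0.175,"tz":-0.062,"ax":0,"ay":0,"az":0},
    {"fingers":1,"tx":0,"ty":-0.2,"tz":-0.072,"ax":0,"ay":0,"az":0}
  ]
}}

```text
time_s: 12.33
tcp_pos: [0.3618, -0.3177, 0.1539]
ee_rot: [[-0.001, 0.001, 1.0], [0.0, 1.0, -0.001], [-1.0, 0.0, -0.001]]
wrist_force: [0.6, -0.3, -0.8]
gripper_width: 0.519
```

Call:
{"method": "play_rows", "body": {
  "commands": [
    {"fingers":1,"tx":0.03,"ty":0,"tz":0,"ax":0,"ay":0,"az":0},
    {"fingers":1,"tx":0.05,"ty":0,"tz":0,"ax":0,"ay":0,"az":0},
    {"fingers":1,"tx":0.06,"ty":0,"tz":0,"ax":0,"ay":0,"az":0},
    {"fingers":1,"tx":0.06,"ty":0,"tz":0,"ax":0,"ay":0,"az":0},
    {"fingers":1,"tx":0.06,"ty":0,"tz":0,"ax":0,"ay":0,"az":0}
  ]
}}

```text
time_s: 12.75
tcp_pos: [0.3632, -0.3155, 0.1094]
ee_rot: [[-0.001, -0.002, 1.0], [0.0, 1.0, 0.002], [-1.0, 0.0, -0.001]]
wrist_force: [1.0, -0.2, -0.1]
gripper_width: 0.522
```

```bash
cat >> h.py <<'E'
def chk(name,S,gs,gp,zg,col,off=(0,0),seed=None):
    "overlay of predicted outlines (saucer at S, pot at tcp+off) on the scene crop; fits"
    c=viewer.capture('scene'); s=r.sense(); p=np.array(s['tcp_pos']); print('tcp',p.round(4),np.round(s['wrist_force'],1))
    z=p[2]-zg; uv=proj(c,np.array([[p[0],p[1],z+.02]]))[0]; us=proj(c,np.array([[S[0],S[1],.006]]))[0]
    for q,u,g,zz in(('pot',uv,gp,z),('saucer',us,gs,0)):
        try: a,o,e=fit(c,u,col,g,zz); print(q,a.round(4),o,e.round(1))
        except Exception as e: print(q,e)
    m=(uv+us)/2; x0,y0=int(max(0,m[0]-65)),int(max(0,m[1]-60)); k=5
    I=cv2.resize(np.ascontiguousarray(c['image'][y0:y0+110,x0:x0+130,::-1]),None,fx=k,fy=k,interpolation=cv2.INTER_CUBIC)
    def ring(x,y,a,h,cl):
        P=((proj(c,np.c_[x+a*np.cos(A),y+a*np.sin(A),0*A+h])-[x0,y0]+.5)*k); cv2.polylines(I,[P.round().astype(np.int32)],True,cl,1)
    ring(*S,*G[gs][-1],(0,255,0)); ring(*S,G[gs][0][0],.004,(0,255,0))
    x,y=p[0]+off[0],p[1]+off[1]
    ring(x,y,G[gp][-1][0],G[gp][-1][1]+z,(0,255,255)); ring(x,y,G[gp][0][0],z,(0,255,255))
    cv2.imwrite(f'pics/{name}.png',I)
E
python3 -c "
from h import *
chk('c6',(.364,-.319),'SS','PS',.0429,'blue')"
```

```text
tcp [ 0.3637 -0.3156  0.11  ] [-0.7  0.1  0.3]
pot [ 0.3436 -0.3179] [18. 12.] [21.1 26.1]
saucer [ 0.3647 -0.3165] [28. 19.] [32.9 21.3]
```

View pics/c6.png

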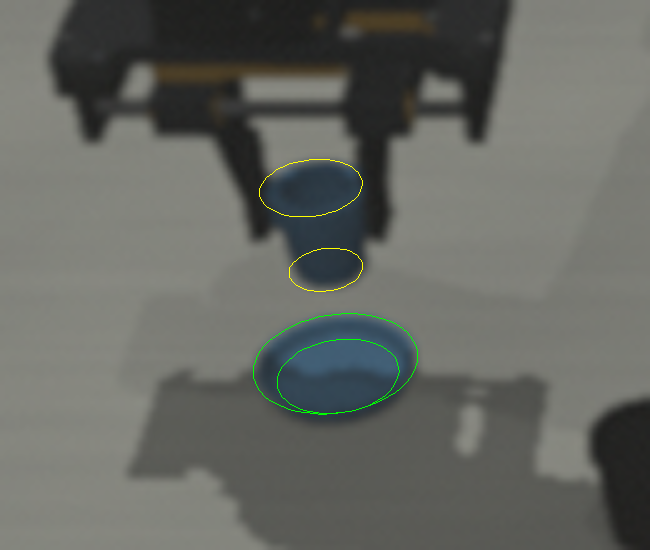

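The held pot fits its overlay, with its foot at about (327,270). The blue small saucer sits about 5 crop px (2 mm) nearer the camera than the overlay. I'll correct and lower until contact.

Call:
{"method": "play_rows", "body": {
  "commands": [
    {"fingers":1,"tx":0.02,"ty":-0.0045,"tz":0.002,"ax":0,"ay":0,"az":0},
    {"fingers":1,"tx":0.045,"ty":-0.0045,"tz":0.002,"ax":0,"ay":0,"az":0},
    {"fingers":1,"tx":0.06,"ty":-0.0045,"tz":0.002,"ax":0,"ay":0,"az":0},
    {"fingers":1,"tx":0.07,"ty":-0.0045,"tz":0.002,"ax":0,"ay":0,"az":0},
    {"fingers":1,"tx":0.075,"ty":-0.0045,"tz":0.002,"ax":0,"ay":0,"az":0}
  ]
}}

```text
time_s: 13.22
tcp_pos: [0.365, -0.3189, 0.0532]
ee_rot: [[0.0, -0.002, 1.0], [-0.0, 1.0, 0.002], [-1.0, -0.0, 0.0]]
wrist_force: [-0.4, -1.0, -0.7]
gripper_width: 0.518
```

Call:
{"method": "play_rows", "body": {
  "commands": [
    {"fingers":1,"tx":0,"ty":0,"tz":0,"ax":0,"ay":0,"az":0},
    {"fingers":1,"tx":0,"ty":0,"tz":0,"ax":0,"ay":0,"az":0},
    {"fingers":1,"tx":0.002,"ty":0,"tz":0,"ax":0,"ay":0,"az":0},
    {"fingers":1,"tx":0.004,"ty":0,"tz":0,"ax":0,"ay":0,"az":0},
    {"fingers":1,"tx":0.004,"ty":0,"tz":0,"ax":0,"ay":0,"az":0}
  ]
}}

```text
time_s: 13.63
tcp_pos: [0.3647, -0.319, 0.0505]
ee_rot: [[0.001, -0.001, 1.0], [-0.0, 1.0, 0.001], [-1.0, -0.0, 0.001]]
wrist_force: [-0.2, -0.2, -0.2]
gripper_width: 0.516
```

Call:
{"method": "play_rows", "body": {
  "commands": [
    {"fingers":1,"tx":0.002,"ty":0,"tz":0,"ax":0,"ay":0,"az":0},
    {"fingers":1,"tx":0.004,"ty":0,"tz":0,"ax":0,"ay":0,"az":0},
    {"fingers":1,"tx":0.005,"ty":0,"tz":0,"ax":0,"ay":0,"az":0},
    {"fingers":1,"tx":0.005,"ty":0,"tz":0,"ax":0,"ay":0,"az":0}
  ]
}}

```text
time_s: 13.97
tcp_pos: [0.3646, -0.3191, 0.0469]
ee_rot: [[-0.0, -0.001, 1.0], [-0.0, 1.0, 0.001], [-1.0, -0.0, -0.0]]
wrist_force: [-1.1, 0.8, 3.6]
gripper_width: 0.516
```

Contact at 3.6 N. I'll release, rise and check.

Call:
{"method": "play_rows", "body": {
  "commands": [
    {"fingers":0,"tx":0,"ty":0,"tz":0,"ax":0,"ay":0,"az":0},
    {"fingers":-0.4,"tx":0,"ty":0,"tz":0,"ax":0,"ay":0,"az":0},
    {"fingers":-0.4,"tx":0,"ty":0,"tz":0,"ax":0,"ay":0,"az":0},
    {"fingers":-0.4,"tx":0,"ty":0,"tz":0,"ax":0,"ay":0,"az":0}
  ]
}}

```text
time_s: 14.3
tcp_pos: [0.3646, -0.319, 0.0463]
ee_rot: [[0.0, -0.001, 1.0], [0.0, 1.0, 0.001], [-1.0, 0.0, 0.0]]
wrist_force: [-0.6, 0.3, -0.1]
gripper_width: 0.648
```

Call:
{"method": "play_rows", "body": {
  "commands": [
    {"fingers":-0.6,"tx":-0.02,"ty":0,"tz":0,"ax":0,"ay":0,"az":0},
    {"fingers":-0.8,"tx":-0.05,"ty":0,"tz":0,"ax":0,"ay":0,"az":0},
    {"fingers":-1,"tx":-0.09,"ty":0,"tz":0,"ax":0,"ay":0,"az":0},
    {"fingers":-1,"tx":-0.12,"ty":0,"tz":0,"ax":0,"ay":0,"az":0},
    {"fingers":-1,"tx":-0.14,"ty":0,"tz":0,"ax":0,"ay":0,"az":0}
  ]
}}

```text
time_s: 14.72
tcp_pos: [0.3655, -0.3195, 0.1539]
ee_rot: [[0.003, -0.001, 1.0], [-0.002, 1.0, 0.001], [-1.0, -0.002, 0.003]]
wrist_force: [-0.1, 0.2, -0.3]
gripper_width: 0.963
```

```bash
python3 - <<'E'
from h import *
c=viewer.capture('scene'); cv2.imwrite('pics/s7.png',cv2.resize(c['image'][165:255,150:350,::-1],None,fx=4,fy=4,interpolation=cv2.INTER_CUBIC)); s=r.sense(); print(s['tcp_pos'],s['joints'])
E
```

```text
[ 0.36668488 -0.32023845  0.15605801] [-21.92484761  13.37167211 -25.87865288   0.09345438 -50.29264484
 -68.01628644]
```

View pics/s7.png

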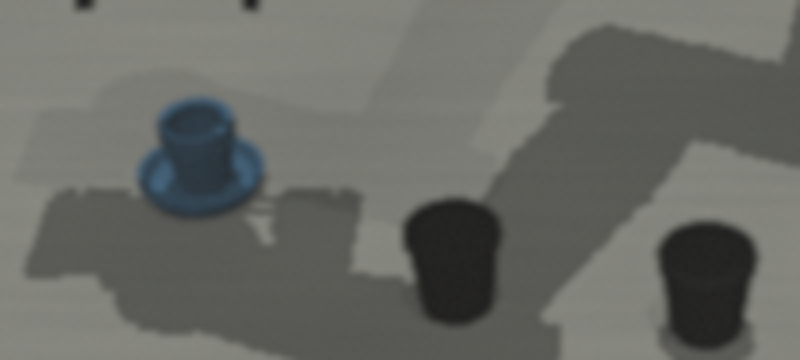

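Pot 2 is centred in its saucer within about 2 mm: foot near (206,190) in a saucer spanning 139–264. The nursery pots are untouched. Next is the large clay pot at (0.684, 0.006).

Call:
{"method": "play_rows", "body": {
  "commands": [
    {"fingers":-1,"tx":0,"ty":0.015,"tz":0.015,"ax":0,"ay":0,"az":0},
    {"fingers":-1,"tx":0,"ty":0.045,"tz":0.044,"ax":0,"ay":0,"az":0},
    {"fingers":-1,"tx":0,"ty":0.078,"tz":0.076,"ax":0,"ay":0,"az":0},
    {"fingers":-1,"tx":0,"ty":0.111,"tz":0.108,"ax":0,"ay":0,"az":0},
    {"fingers":-1,"tx":0,"ty":0.144,"tz":0.141,"ax":0,"ay":0,"az":0}
  ]
}}

```text
time_s: 15.18
tcp_pos: [0.4707, -0.2097, 0.1511]
ee_rot: [[-0.0, -0.0, 1.0], [0.0, 1.0, 0.0], [-1.0, 0.0, -0.0]]
wrist_force: [1.0, 0.2, -0.4]
gripper_width: 1.0
```

Call:
{"method": "play_rows", "body": {
  "commands": [
    {"fingers":-1,"tx":0,"ty":0.032,"tz":0.032,"ax":0,"ay":0,"az":0},
    {"fingers":-1,"tx":0,"ty":0.065,"tz":0.063,"ax":0,"ay":0,"az":0},
    {"fingers":-1,"tx":0,"ty":0.098,"tz":0.095,"ax":0,"ay":0,"az":0},
    {"fingers":-1,"tx":0,"ty":0.13,"tz":0.128,"ax":0,"ay":0,"az":0},
    {"fingers":-1,"tx":0,"ty":0.163,"tz":0.16,"ax":0,"ay":0,"az":0}
  ]
}}

```text
time_s: 15.6
tcp_pos: [0.5909, -0.0871, 0.1507]
ee_rot: [[-0.001, -0.001, 1.0], [0.0, 1.0, 0.001], [-1.0, 0.0, -0.001]]
wrist_force: [1.8, -1.3, 0.8]
gripper_width: 1.0
```

Call:
{"method": "play_rows", "body": {
  "commands": [
    {"fingers":-1,"tx":0,"ty":0.032,"tz":0.032,"ax":0,"ay":0,"az":0},
    {"fingers":-1,"tx":0,"ty":0.065,"tz":0.063,"ax":0,"ay":0,"az":0},
    {"fingers":-1,"tx":0,"ty":0.095,"tz":0.093,"ax":0,"ay":0,"az":0},
    {"fingers":-1,"tx":0,"ty":0.118,"tz":0.115,"ax":0,"ay":0,"az":0},
    {"fingers":-1,"tx":0,"ty":0.126,"tz":0.123,"ax":0,"ay":0,"az":0}
  ]
}}

```text
time_s: 16.02
tcp_pos: [0.6841, 0.0088, 0.1499]
ee_rot: [[-0.0, -0.004, 1.0], [0.0, 1.0, 0.004], [-1.0, 0.0, -0.0]]
wrist_force: [-0.1, 0.1, -0.4]
gripper_width: 1.002
```

Call:
{"method": "play_rows", "body": {
  "commands": [
    {"fingers":-1,"tx":0.02,"ty":0,"tz":0,"ax":0,"ay":0,"az":0},
    {"fingers":-1,"tx":0.04,"ty":0,"tz":0,"ax":0,"ay":0,"az":0},
    {"fingers":-1,"tx":0.04,"ty":0,"tz":0,"ax":0,"ay":0,"az":0},
    {"fingers":-1,"tx":0.04,"ty":0,"tz":0,"ax":0,"ay":0,"az":0}
  ]
}}

```text
time_s: 16.35
tcp_pos: [0.6812, 0.0055, 0.1201]
ee_rot: [[-0.003, -0.001, 1.0], [-0.001, 1.0, 0.001], [-1.0, -0.001, -0.003]]
wrist_force: [-0.1, 0.3, 1.0]
gripper_width: 1.001
```

```bash
python3 - <<'E'
from h import *
c=viewer.capture('scene'); s=r.sense(); print(s['tcp_pos'],s['gripper_width'],fit(c,(340,300),'clay','PL'),fit(c,(225,295),'clay','SL'))
E
```

```text
[0.68203387 0.00553945 0.12146995] 1.0038068636762174 (array([0.68338873, 0.00826626]), array([31., 40.]), array([33.94909583, 43.07077407])) (array([ 0.64557938, -0.2231457 ]), array([53., 40.]), array([55.42281959, 40.85331826]))
```

Call:
{"method": "play_rows", "body": {
  "commands": [
    {"fingers":-1,"tx":0.03,"ty":0,"tz":0.003,"ax":0,"ay":0,"az":0},
    {"fingers":-1,"tx":0.06,"ty":0,"tz":0.003,"ax":0,"ay":0,"az":0},
    {"fingers":-1,"tx":0.08,"ty":0,"tz":0.003,"ax":0,"ay":0,"az":0},
    {"fingers":-1,"tx":0.09,"ty":0,"tz":0.003,"ax":0,"ay":0,"az":0},
    {"fingers":-1,"tx":0.09,"ty":0,"tz":0.003,"ax":0,"ay":0,"az":0}
  ]
}}

```text
time_s: 16.82
tcp_pos: [0.6837, 0.0056, 0.053]
ee_rot: [[-0.002, -0.001, 1.0], [-0.0, 1.0, 0.001], [-1.0, -0.0, -0.002]]
wrist_force: [-0.4, -0.8, -0.4]
gripper_width: 1.001
```

Call:
{"method": "play_rows", "body": {
  "commands": [
    {"fingers":-0.7,"tx":0,"ty":0,"tz":0,"ax":0,"ay":0,"az":0},
    {"fingers":-0.3,"tx":0,"ty":0,"tz":0,"ax":0,"ay":0,"az":0},
    {"fingers":1,"tx":0,"ty":0,"tz":0,"ax":0,"ay":0,"az":0},
    {"fingers":1,"tx":0,"ty":0,"tz":0,"ax":0,"ay":0,"az":0},
    {"fingers":1,"tx":0,"ty":0,"tz":0,"ax":0,"ay":0,"az":0}
  ]
}}

```text
time_s: 17.23
tcp_pos: [0.685, 0.0062, 0.0552]
ee_rot: [[0.002, -0.001, 1.0], [0.0, 1.0, 0.001], [-1.0, 0.0, 0.002]]
wrist_force: [-0.9, -0.1, 1.6]
gripper_width: 0.729
```

Call:
{"method": "play_rows", "body": {
  "commands": [
    {"fingers":1,"tx":0,"ty":0,"tz":0,"ax":0,"ay":0,"az":0},
    {"fingers":1,"tx":0,"ty":0,"tz":0,"ax":0,"ay":0,"az":0}
  ]
}}

```text
time_s: 17.4
tcp_pos: [0.685, 0.0062, 0.0551]
ee_rot: [[0.002, -0.001, 1.0], [0.0, 1.0, 0.001], [-1.0, 0.0, 0.002]]
wrist_force: [-1.7, 1.2, 4.3]
gripper_width: 0.721
```

Call:
{"method": "play_rows", "body": {
  "commands": [
    {"fingers":1,"tx":-0.02,"ty":0,"tz":0,"ax":0,"ay":0,"az":0},
    {"fingers":1,"tx":-0.06,"ty":0,"tz":0,"ax":0,"ay":0,"az":0},
    {"fingers":1,"tx":-0.1,"ty":0,"tz":0,"ax":0,"ay":0,"az":0},
    {"fingers":1,"tx":-0.14,"ty":0,"tz":0,"ax":0,"ay":0,"az":0},
    {"fingers":1,"tx":-0.155,"ty":0,"tz":0,"ax":0,"ay":0,"az":0}
  ]
}}

```text
time_s: 17.82
tcp_pos: [0.6864, 0.0062, 0.175]
ee_rot: [[0.007, -0.002, 1.0], [0.0, 1.0, 0.002], [-1.0, 0.0, 0.007]]
wrist_force: [1.1, -1.0, -0.9]
gripper_width: 0.722
```

Call:
{"method": "play_rows", "body": {
  "commands": [
    {"fingers":1,"tx":0,"ty":-0.015,"tz":-0.003,"ax":0,"ay":0,"az":0},
    {"fingers":1,"tx":0,"ty":-0.045,"tz":-0.008,"ax":0,"ay":0,"az":0},
    {"fingers":1,"tx":0,"ty":-0.085,"tz":-0.015,"ax":0,"ay":0,"az":0},
    {"fingers":1,"tx":0,"ty":-0.125,"tz":-0.022,"ax":0,"ay":0,"az":0},
    {"fingers":1,"tx":0,"ty":-0.165,"tz":-0.029,"ax":0,"ay":0,"az":0}
  ]
}}

```text
time_s: 18.23
tcp_pos: [0.6608, -0.119, 0.1672]
ee_rot: [[-0.005, -0.001, 1.0], [0.001, 1.0, 0.001], [-1.0, 0.001, -0.005]]
wrist_force: [-0.2, -0.5, 0.4]
gripper_width: 0.724
```

Call:
{"method": "play_rows", "body": {
  "commands": [
    {"fingers":1,"tx":0,"ty":-0.04,"tz":-0.007,"ax":0,"ay":0,"az":0},
    {"fingers":1,"tx":0,"ty":-0.08,"tz":-0.014,"ax":0,"ay":0,"az":0},
    {"fingers":1,"tx":0,"ty":-0.11,"tz":-0.02,"ax":0,"ay":0,"az":0},
    {"fingers":1,"tx":0.01,"ty":-0.13,"tz":-0.025,"ax":0,"ay":0,"az":0},
    {"fingers":1,"tx":0.02,"ty":-0.142,"tz":-0.028,"ax":0,"ay":0,"az":0}
  ]
}}

```text
time_s: 18.65
tcp_pos: [0.6403, -0.2262, 0.1528]
ee_rot: [[-0.003, 0.002, 1.0], [0.001, 1.0, -0.002], [-1.0, 0.001, -0.003]]
wrist_force: [-0.4, 0.6, -2.0]
gripper_width: 0.722
```

Call:
{"method": "play_rows", "body": {
  "commands": [
    {"fingers":1,"tx":0.03,"ty":0,"tz":0,"ax":0,"ay":0,"az":0},
    {"fingers":1,"tx":0.05,"ty":0,"tz":0,"ax":0,"ay":0,"az":0},
    {"fingers":1,"tx":0.06,"ty":0,"tz":0,"ax":0,"ay":0,"az":0},
    {"fingers":1,"tx":0.06,"ty":0,"tz":0,"ax":0,"ay":0,"az":0},
    {"fingers":1,"tx":0.06,"ty":0,"tz":0,"ax":0,"ay":0,"az":0}
  ]
}}

```text
time_s: 19.07
tcp_pos: [0.6419, -0.2237, 0.1094]
ee_rot: [[-0.002, -0.002, 1.0], [-0.0, 1.0, 0.002], [-1.0, -0.0, -0.002]]
wrist_force: [0.6, -0.3, -1.2]
gripper_width: 0.722
```

```bash
python3 -c "
from h import *
chk('c8',(.6435,-.225),'SL','PL',.0551,'clay')"
```

```text
tcp [ 0.6425 -0.2238  0.1105] [-0.4  0.3 -0.6]
pot [ 0.6793 -0.2087] [52. 69.] [36.4 44.7]
saucer [ 0.6027 -0.2298] [52. 69.] [53.8 38.5]
```

View pics/c8.png

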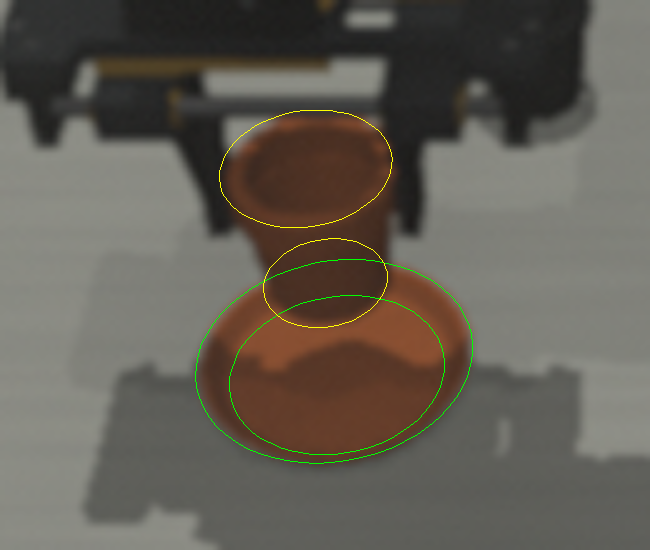

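Pot and saucer match the overlays; the pot shows about 5 px right of its outline and the saucer about 3 px. I'll apply a small y correction and lower.

Call:
{"method": "play_rows", "body": {
  "commands": [
    {"fingers":1,"tx":0.015,"ty":-0.003,"tz":0.0015,"ax":0,"ay":0,"az":0},
    {"fingers":1,"tx":0.035,"ty":-0.003,"tz":0.0015,"ax":0,"ay":0,"az":0},
    {"fingers":1,"tx":0.05,"ty":-0.003,"tz":0.0015,"ax":0,"ay":0,"az":0},
    {"fingers":1,"tx":0.06,"ty":-0.003,"tz":0.0015,"ax":0,"ay":0,"az":0},
    {"fingers":1,"tx":0.06,"ty":-0.003,"tz":0.0015,"ax":0,"ay":0,"az":0}
  ]
}}

```text
time_s: 19.53
tcp_pos: [0.6419, -0.2261, 0.063]
ee_rot: [[-0.004, -0.001, 1.0], [0.001, 1.0, 0.001], [-1.0, 0.001, -0.004]]
wrist_force: [0.7, 0.9, -1.5]
gripper_width: 0.721
```

Call:
{"method": "play_rows", "body": {
  "commands": [
    {"fingers":1,"tx":0,"ty":0,"tz":0,"ax":0,"ay":0,"az":0},
    {"fingers":1,"tx":0,"ty":0,"tz":0,"ax":0,"ay":0,"az":0},
    {"fingers":1,"tx":0.002,"ty":0,"tz":0,"ax":0,"ay":0,"az":0},
    {"fingers":1,"tx":0.003,"ty":0,"tz":0,"ax":0,"ay":0,"az":0},
    {"fingers":1,"tx":0.003,"ty":0,"tz":0,"ax":0,"ay":0,"az":0}
  ]
}}

```text
time_s: 19.95
tcp_pos: [0.6432, -0.2265, 0.0634]
ee_rot: [[0.001, -0.001, 1.0], [-0.0, 1.0, 0.001], [-1.0, -0.0, 0.001]]
wrist_force: [-0.6, 0.6, -2.4]
gripper_width: 0.721
```

Call:
{"method": "play_rows", "body": {
  "commands": [
    {"fingers":1,"tx":0.002,"ty":0,"tz":0,"ax":0,"ay":0,"az":0},
    {"fingers":1,"tx":0.004,"ty":0,"tz":0,"ax":0,"ay":0,"az":0},
    {"fingers":1,"tx":0.006,"ty":0,"tz":0,"ax":0,"ay":0,"az":0},
    {"fingers":1,"tx":0.006,"ty":0,"tz":0,"ax":0,"ay":0,"az":0}
  ]
}}

```text
time_s: 20.28
tcp_pos: [0.6432, -0.2265, 0.0592]
ee_rot: [[0.0, -0.001, 1.0], [-0.0, 1.0, 0.001], [-1.0, -0.0, 0.0]]
wrist_force: [-1.4, 1.0, 2.5]
gripper_width: 0.724
```

Call:
{"method": "play_rows", "body": {
  "commands": [
    {"fingers":-0.5,"tx":0,"ty":0,"tz":0,"ax":0,"ay":0,"az":0},
    {"fingers":-0.8,"tx":0,"ty":0,"tz":0,"ax":0,"ay":0,"az":0},
    {"fingers":-0.9,"tx":0,"ty":0,"tz":0,"ax":0,"ay":0,"az":0},
    {"fingers":-0.9,"tx":0,"ty":0,"tz":0,"ax":0,"ay":0,"az":0}
  ]
}}

```text
time_s: 20.62
tcp_pos: [0.6432, -0.2265, 0.0584]
ee_rot: [[0.0, -0.001, 1.0], [-0.0, 1.0, 0.001], [-1.0, -0.0, 0.0]]
wrist_force: [0.8, 1.3, 0.3]
gripper_width: 0.895
```

Call:
{"method": "play_rows", "body": {
  "commands": [
    {"fingers":-1,"tx":-0.02,"ty":0,"tz":0,"ax":0,"ay":0,"az":0},
    {"fingers":-1,"tx":-0.05,"ty":0,"tz":0,"ax":0,"ay":0,"az":0},
    {"fingers":-1,"tx":-0.09,"ty":0,"tz":0,"ax":0,"ay":0,"az":0},
    {"fingers":-1,"tx":-0.12,"ty":0,"tz":0,"ax":0,"ay":0,"az":0},
    {"fingers":-1,"tx":-0.13,"ty":0,"tz":0,"ax":0,"ay":0,"az":0}
  ]
}}

```text
time_s: 21.03
tcp_pos: [0.6452, -0.2271, 0.1607]
ee_rot: [[0.007, -0.002, 1.0], [-0.002, 1.0, 0.002], [-1.0, -0.002, 0.007]]
wrist_force: [1.1, 0.6, 0.8]
gripper_width: 1.003
```

```bash
python3 - <<'E'
from h import *
c=viewer.capture('scene'); cv2.imwrite('pics/s9.png',cv2.resize(c['image'][180:340,130:330,::-1],None,fx=3.5,fy=3.5,interpolation=cv2.INTER_CUBIC)); s=r.sense(); print(s['tcp_pos'])
print(fit(c,(436,286),'blue','PL'),fit(c,(529,257),'blue','SL'))
E
```

```text
[ 0.64514941 -0.22697417  0.16054233]
(array([0.62261555, 0.20422752]), array([31., 23.]), array([33.92922039, 41.12555277])) (array([0.53205215, 0.42687412]), array([50., 33.]), array([52.48895575, 34.99396301]))
```

View pics/s9.png

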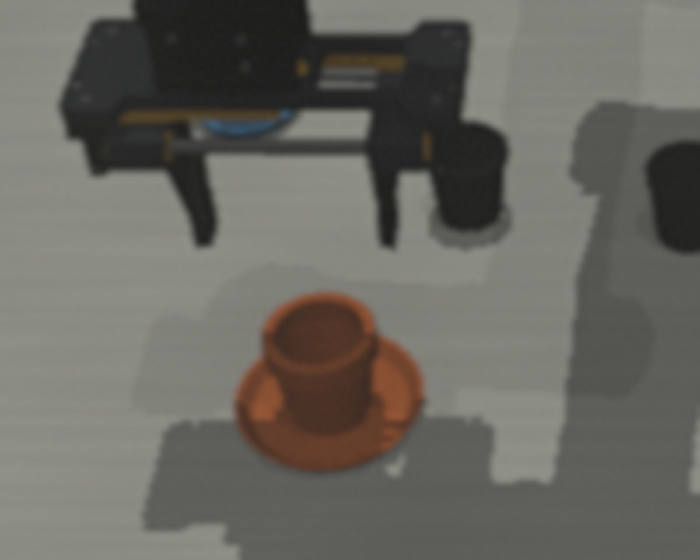

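Pot 3 is centred: foot about (331,410), saucer spanning 236–424. Last is the blue large pot at (0.644, 0.199).

Call:
{"method": "play_rows", "body": {
  "commands": [
    {"fingers":-1,"tx":0,"ty":0.015,"tz":0,"ax":0,"ay":0,"az":0},
    {"fingers":-1,"tx":0,"ty":0.05,"tz":0,"ax":0,"ay":0,"az":0},
    {"fingers":-1,"tx":0,"ty":0.095,"tz":0,"ax":0,"ay":0,"az":0},
    {"fingers":-1,"tx":0,"ty":0.14,"tz":0,"ax":0,"ay":0,"az":0},
    {"fingers":-1,"tx":0,"ty":0.185,"tz":0,"ax":0,"ay":0,"az":0}
  ]
}}

```text
time_s: 21.5
tcp_pos: [0.6413, -0.0858, 0.1533]
ee_rot: [[-0.005, -0.0, 1.0], [0.0, 1.0, 0.0], [-1.0, 0.0, -0.005]]
wrist_force: [1.3, -0.1, -0.9]
gripper_width: 0.999
```

Call:
{"method": "play_rows", "body": {
  "commands": [
    {"fingers":-1,"tx":0,"ty":0.045,"tz":0,"ax":0,"ay":0,"az":0},
    {"fingers":-1,"tx":0,"ty":0.09,"tz":0,"ax":0,"ay":0,"az":0},
    {"fingers":-1,"tx":0,"ty":0.135,"tz":0,"ax":0,"ay":0,"az":0},
    {"fingers":-1,"tx":0,"ty":0.18,"tz":0,"ax":0,"ay":0,"az":0},
    {"fingers":-1,"tx":0,"ty":0.225,"tz":0,"ax":0,"ay":0,"az":0}
  ]
}}

```text
time_s: 21.92
tcp_pos: [0.641, 0.0832, 0.1535]
ee_rot: [[-0.004, -0.001, 1.0], [-0.001, 1.0, 0.001], [-1.0, -0.001, -0.004]]
wrist_force: [0.5, -0.2, 0.4]
gripper_width: 1.001
```

Call:
{"method": "play_rows", "body": {
  "commands": [
    {"fingers":-1,"tx":0,"ty":0.045,"tz":0,"ax":0,"ay":0,"az":0},
    {"fingers":-1,"tx":0,"ty":0.085,"tz":0,"ax":0,"ay":0,"az":0},
    {"fingers":-1,"tx":0,"ty":0.12,"tz":0,"ax":0,"ay":0,"az":0},
    {"fingers":-1,"tx":0,"ty":0.145,"tz":0,"ax":0,"ay":0,"az":0},
    {"fingers":-1,"tx":0,"ty":0.157,"tz":0,"ax":0,"ay":0,"az":0}
  ]
}}

```text
time_s: 22.33
tcp_pos: [0.641, 0.2017, 0.1533]
ee_rot: [[-0.004, -0.004, 1.0], [-0.001, 1.0, 0.004], [-1.0, -0.001, -0.004]]
wrist_force: [0.6, 0.1, 0.5]
gripper_width: 1.003
```

Call:
{"method": "play_rows", "body": {
  "commands": [
    {"fingers":-1,"tx":0.02,"ty":0,"tz":0,"ax":0,"ay":0,"az":0},
    {"fingers":-1,"tx":0.04,"ty":0,"tz":0,"ax":0,"ay":0,"az":0},
    {"fingers":-1,"tx":0.045,"ty":0,"tz":0,"ax":0,"ay":0,"az":0},
    {"fingers":-1,"tx":0.045,"ty":0,"tz":0,"ax":0,"ay":0,"az":0}
  ]
}}

```text
time_s: 22.67
tcp_pos: [0.641, 0.1979, 0.1195]
ee_rot: [[-0.005, -0.0, 1.0], [-0.003, 1.0, 0.0], [-1.0, -0.003, -0.005]]
wrist_force: [0.7, 1.3, 0.5]
gripper_width: 1.002
```

```bash
python3 -c "
from h import *
chk('c10',(.644,.199),'N','PL',r.sense()['tcp_pos'][2],'blue')"
```

```text
tcp [0.642  0.1981 0.121 ] [ 0.8  0.2 -0. ]
pot [0.6448 0.201 ] [30. 38.] [34.5 41.8]
saucer [0.6402 0.202 ] [30. 38.] [28.8 36.2]
```

View pics/c10.png

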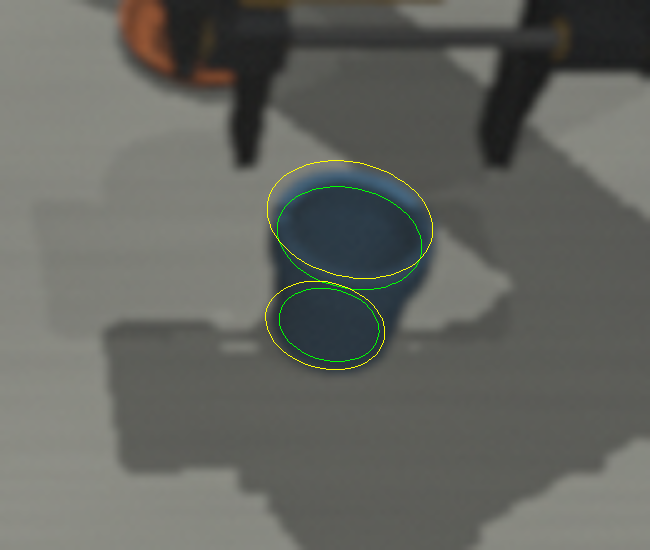

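The blue pot appears about 2 mm down-right of its overlay, with its rim centre at about (352,222). I'll correct and grasp.

Call:
{"method": "play_rows", "body": {
  "commands": [
    {"fingers":-1,"tx":0.03,"ty":0.001,"tz":0.004,"ax":0,"ay":0,"az":0},
    {"fingers":-1,"tx":0.06,"ty":0.001,"tz":0.004,"ax":0,"ay":0,"az":0},
    {"fingers":-1,"tx":0.08,"ty":0.001,"tz":0.004,"ax":0,"ay":0,"az":0},
    {"fingers":-1,"tx":0.089,"ty":0.001,"tz":0.004,"ax":0,"ay":0,"az":0},
    {"fingers":-1,"tx":0.089,"ty":0.001,"tz":0.004,"ax":0,"ay":0,"az":0}
  ]
}}

```text
time_s: 23.13
tcp_pos: [0.6451, 0.1989, 0.0543]
ee_rot: [[-0.002, -0.0, 1.0], [-0.001, 1.0, 0.0], [-1.0, -0.001, -0.002]]
wrist_force: [0.2, -0.2, 0.3]
gripper_width: 0.999
```

Call:
{"method": "play_rows", "body": {
  "commands": [
    {"fingers":-0.7,"tx":0,"ty":0,"tz":0,"ax":0,"ay":0,"az":0},
    {"fingers":-0.3,"tx":0,"ty":0,"tz":0,"ax":0,"ay":0,"az":0},
    {"fingers":1,"tx":0,"ty":0,"tz":0,"ax":0,"ay":0,"az":0},
    {"fingers":1,"tx":0,"ty":0,"tz":0,"ax":0,"ay":0,"az":0},
    {"fingers":1,"tx":0,"ty":0,"tz":0,"ax":0,"ay":0,"az":0}
  ]
}}

```text
time_s: 23.55
tcp_pos: [0.6461, 0.1997, 0.0566]
ee_rot: [[0.001, -0.001, 1.0], [0.001, 1.0, 0.001], [-1.0, 0.001, 0.001]]
wrist_force: [0.3, 0.2, 2.1]
gripper_width: 0.717
```

Call:
{"method": "play_rows", "body": {
  "commands": [
    {"fingers":1,"tx":0,"ty":0,"tz":0,"ax":0,"ay":0,"az":0},
    {"fingers":1,"tx":0,"ty":0,"tz":0,"ax":0,"ay":0,"az":0}
  ]
}}

```text
time_s: 23.72
tcp_pos: [0.6461, 0.1997, 0.0566]
ee_rot: [[0.001, -0.001, 1.0], [0.0, 1.0, 0.001], [-1.0, 0.0, 0.001]]
wrist_force: [-1.0, -0.3, 3.9]
gripper_width: 0.714
```

Call:
{"method": "play_rows", "body": {
  "commands": [
    {"fingers":1,"tx":-0.02,"ty":0,"tz":0,"ax":0,"ay":0,"az":0},
    {"fingers":1,"tx":-0.06,"ty":0,"tz":0,"ax":0,"ay":0,"az":0},
    {"fingers":1,"tx":-0.1,"ty":0,"tz":0,"ax":0,"ay":0,"az":0},
    {"fingers":1,"tx":-0.14,"ty":0,"tz":0,"ax":0,"ay":0,"az":0},
    {"fingers":1,"tx":-0.155,"ty":0,"tz":0,"ax":0,"ay":0,"az":0}
  ]
}}

```text
time_s: 24.13
tcp_pos: [0.6475, 0.2002, 0.1766]
ee_rot: [[0.007, -0.002, 1.0], [0.003, 1.0, 0.002], [-1.0, 0.003, 0.007]]
wrist_force: [0.6, -0.4, -0.1]
gripper_width: 0.714
```

Call:
{"method": "play_rows", "body": {
  "commands": [
    {"fingers":1,"tx":0,"ty":0.015,"tz":-0.007,"ax":0,"ay":0,"az":0},
    {"fingers":1,"tx":0,"ty":0.045,"tz":-0.022,"ax":0,"ay":0,"az":0},
    {"fingers":1,"tx":0,"ty":0.08,"tz":-0.04,"ax":0,"ay":0,"az":0},
    {"fingers":1,"tx":0,"ty":0.115,"tz":-0.058,"ax":0,"ay":0,"az":0},
    {"fingers":1,"tx":0,"ty":0.15,"tz":-0.076,"ax":0,"ay":0,"az":0}
  ]
}}

```text
time_s: 24.55
tcp_pos: [0.5863, 0.3128, 0.1688]
ee_rot: [[-0.004, -0.0, 1.0], [-0.002, 1.0, 0.0], [-1.0, -0.002, -0.004]]
wrist_force: [0.5, 0.5, -1.6]
gripper_width: 0.715
```

Call:
{"method": "play_rows", "body": {
  "commands": [
    {"fingers":1,"tx":0,"ty":0.035,"tz":-0.018,"ax":0,"ay":0,"az":0},
    {"fingers":1,"tx":0,"ty":0.07,"tz":-0.036,"ax":0,"ay":0,"az":0},
    {"fingers":1,"tx":0,"ty":0.105,"tz":-0.054,"ax":0,"ay":0,"az":0},
    {"fingers":1,"tx":0.01,"ty":0.135,"tz":-0.07,"ax":0,"ay":0,"az":0},
    {"fingers":1,"tx":0.02,"ty":0.152,"tz":-0.077,"ax":0,"ay":0,"az":0}
  ]
}}

```text
time_s: 24.97
tcp_pos: [0.5277, 0.4284, 0.1542]
ee_rot: [[-0.003, -0.004, 1.0], [-0.001, 1.0, 0.004], [-1.0, -0.001, -0.003]]
wrist_force: [0.3, -0.3, -1.5]
gripper_width: 0.715
```

Call:
{"method": "play_rows", "body": {
  "commands": [
    {"fingers":1,"tx":0.03,"ty":0,"tz":0,"ax":0,"ay":0,"az":0},
    {"fingers":1,"tx":0.05,"ty":0,"tz":0,"ax":0,"ay":0,"az":0},
    {"fingers":1,"tx":0.06,"ty":0,"tz":0,"ax":0,"ay":0,"az":0},
    {"fingers":1,"tx":0.06,"ty":0,"tz":0,"ax":0,"ay":0,"az":0},
    {"fingers":1,"tx":0.06,"ty":0,"tz":0,"ax":0,"ay":0,"az":0}
  ]
}}

```text
time_s: 25.38
tcp_pos: [0.5306, 0.4254, 0.1107]
ee_rot: [[-0.001, -0.001, 1.0], [-0.002, 1.0, 0.001], [-1.0, -0.002, -0.001]]
wrist_force: [-0.0, -0.3, -0.3]
gripper_width: 0.713
```

```bash
python3 -c "
from h import *
chk('c11',(.531,.427),'SL','PL',.0566,'blue')"
```

```text
tcp [0.5311 0.4258 0.1119] [-0.7 -0.4 -0.3]
pot [0.5712 0.3936] [54. 63.] [37.4 41. ]
saucer [0.4827 0.4467] [54. 63.] [50.9 33.1]
```

View pics/c11.png

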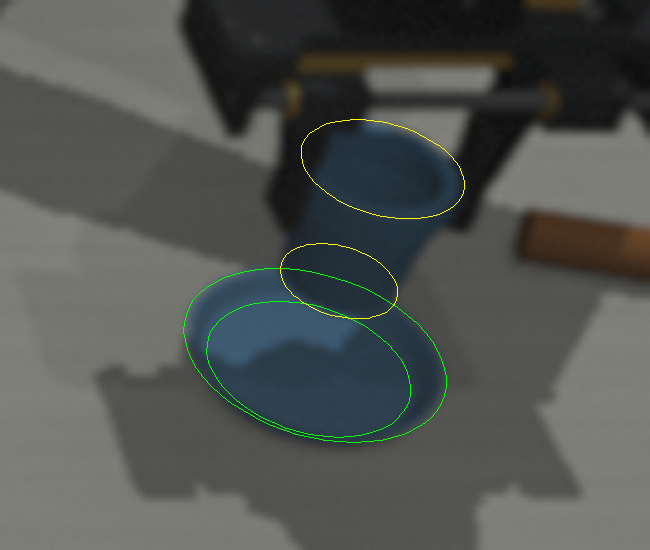

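The saucer matches its overlay within 2 px and so does the pot. The tool handle is outside the reach of the fingers. Lowering.

Call:
{"method": "play_rows", "body": {
  "commands": [
    {"fingers":1,"tx":0.015,"ty":0.001,"tz":0,"ax":0,"ay":0,"az":0},
    {"fingers":1,"tx":0.035,"ty":0.001,"tz":0,"ax":0,"ay":0,"az":0},
    {"fingers":1,"tx":0.05,"ty":0.001,"tz":0,"ax":0,"ay":0,"az":0},
    {"fingers":1,"tx":0.06,"ty":0.001,"tz":0,"ax":0,"ay":0,"az":0},
    {"fingers":1,"tx":0.06,"ty":0.001,"tz":0,"ax":0,"ay":0,"az":0}
  ]
}}

```text
time_s: 25.85
tcp_pos: [0.5299, 0.4256, 0.0645]
ee_rot: [[-0.003, -0.0, 1.0], [-0.003, 1.0, 0.0], [-1.0, -0.003, -0.003]]
wrist_force: [-0.5, 0.1, -1.5]
gripper_width: 0.711
```

Call:
{"method": "play_rows", "body": {
  "commands": [
    {"fingers":1,"tx":0,"ty":0,"tz":0,"ax":0,"ay":0,"az":0},
    {"fingers":1,"tx":0,"ty":0,"tz":0,"ax":0,"ay":0,"az":0},
    {"fingers":1,"tx":0.002,"ty":0,"tz":0,"ax":0,"ay":0,"az":0},
    {"fingers":1,"tx":0.003,"ty":0,"tz":0,"ax":0,"ay":0,"az":0},
    {"fingers":1,"tx":0.003,"ty":0,"tz":0,"ax":0,"ay":0,"az":0}
  ]
}}

```text
time_s: 26.27
tcp_pos: [0.5307, 0.4268, 0.0649]
ee_rot: [[0.0, -0.001, 1.0], [0.0, 1.0, 0.001], [-1.0, 0.0, 0.0]]
wrist_force: [0.6, -0.0, -1.1]
gripper_width: 0.713
```

Call:
{"method": "play_rows", "body": {
  "commands": [
    {"fingers":1,"tx":0.002,"ty":0,"tz":0,"ax":0,"ay":0,"az":0},
    {"fingers":1,"tx":0.004,"ty":0,"tz":0,"ax":0,"ay":0,"az":0},
    {"fingers":1,"tx":0.006,"ty":0,"tz":0,"ax":0,"ay":0,"az":0},
    {"fingers":1,"tx":0.006,"ty":0,"tz":0,"ax":0,"ay":0,"az":0}
  ]
}}

```text
time_s: 26.6
tcp_pos: [0.5308, 0.4268, 0.0606]
ee_rot: [[0.0, -0.001, 1.0], [0.0, 1.0, 0.001], [-1.0, 0.0, 0.0]]
wrist_force: [-1.3, -1.0, 1.9]
gripper_width: 0.714
```

Contact. Releasing and rising well clear.

Call:
{"method": "play_rows", "body": {
  "commands": [
    {"fingers":-0.5,"tx":0,"ty":0,"tz":0,"ax":0,"ay":0,"az":0},
    {"fingers":-0.8,"tx":0,"ty":0,"tz":0,"ax":0,"ay":0,"az":0},
    {"fingers":-0.9,"tx":0,"ty":0,"tz":0,"ax":0,"ay":0,"az":0},
    {"fingers":-0.9,"tx":0,"ty":0,"tz":0,"ax":0,"ay":0,"az":0}
  ]
}}

```text
time_s: 26.93
tcp_pos: [0.5307, 0.4267, 0.0599]
ee_rot: [[0.0, -0.001, 1.0], [0.0, 1.0, 0.001], [-1.0, 0.0, 0.0]]
wrist_force: [0.2, -0.5, -0.0]
gripper_width: 0.892
```

Call:
{"method": "play_rows", "body": {
  "commands": [
    {"fingers":-1,"tx":-0.02,"ty":0,"tz":0,"ax":0,"ay":0,"az":0},
    {"fingers":-1,"tx":-0.05,"ty":0,"tz":0,"ax":0,"ay":0,"az":0},
    {"fingers":-1,"tx":-0.09,"ty":0,"tz":0,"ax":0,"ay":0,"az":0},
    {"fingers":-1,"tx":-0.13,"ty":0,"tz":0,"ax":0,"ay":0,"az":0},
    {"fingers":-1,"tx":-0.17,"ty":0,"tz":0,"ax":0,"ay":0,"az":0}
  ]
}}

```text
time_s: 27.35
tcp_pos: [0.5306, 0.4265, 0.1887]
ee_rot: [[-0.0, -0.001, 1.0], [-0.0, 1.0, 0.001], [-1.0, -0.0, -0.0]]
wrist_force: [0.6, -0.5, 0.6]
gripper_width: 0.999
```

Call:
{"method": "play_rows", "body": {
  "commands": [
    {"fingers":-1,"tx":-0.03,"ty":0,"tz":-0.03,"ax":0,"ay":0,"az":0},
    {"fingers":-1,"tx":-0.06,"ty":0,"tz":-0.06,"ax":0,"ay":0,"az":0},
    {"fingers":-1,"tx":-0.08,"ty":0,"tz":-0.08,"ax":0,"ay":0,"az":0},
    {"fingers":-1,"tx":-0.08,"ty":0,"tz":-0.08,"ax":0,"ay":0,"az":0},
    {"fingers":-1,"tx":-0.08,"ty":0,"tz":-0.08,"ax":0,"ay":0,"az":0}
  ]
}}

```text
time_s: 27.77
tcp_pos: [0.4704, 0.4271, 0.2489]
ee_rot: [[0.001, -0.002, 1.0], [0.003, 1.0, 0.002], [-1.0, 0.003, 0.001]]
wrist_force: [0.3, -0.2, -0.6]
gripper_width: 1.001
```

```bash
python3 - <<'E'
from h import *
c=viewer.capture('scene'); s=r.sense(); print(s['tcp_pos'],s['time_s'])
t=lambda x,y:cv2.resize(np.ascontiguousarray(c['image'][y:y+75,x:x+100,::-1]),(400,300),interpolation=cv2.INTER_CUBIC)
cv2.imwrite('pics/s12.png',np.vstack([np.hstack([t(480,215),t(175,250)]),np.hstack([t(360,190),t(150,165)])]))
E
```

```text
[0.47048121 0.42656947 0.24725943] 27.8167
```

View pics/s12.png

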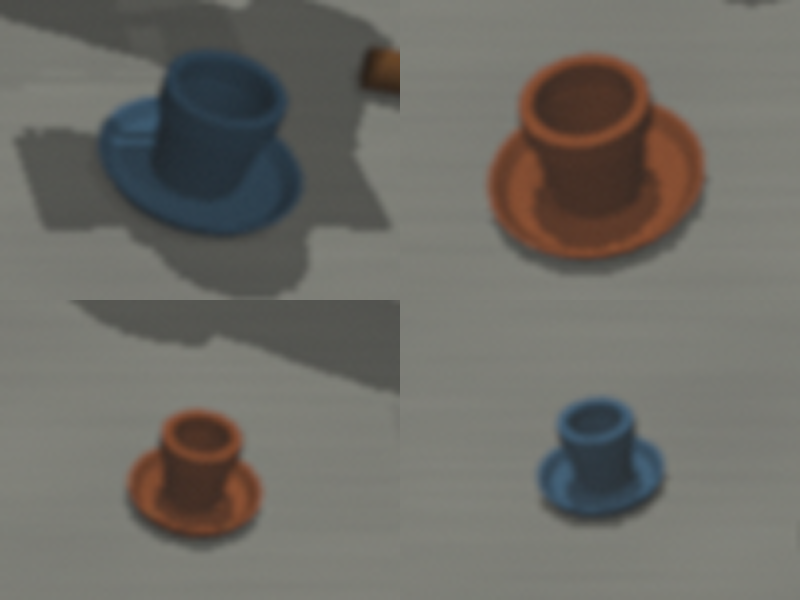

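All four pots stand upright in their saucers, well centred: blue large near (205,165), clay large (592,185), clay small (195,490), blue small (602,475). Handing in.

```bash
python3 -c "
from station import job
print(job.finish_job())"
```

```text
the job is handed in; nothing more can be done
None
```

All four ceramic pots now stand upright in the saucer of their own colour and size. I lowered each one until the wrist force showed contact, then released it. The job was handed in at about 28 s; no verdict was reported.

- **Final check:** the last close-ups, with the gripper clear, show each pot standing in the middle of its saucer, within about 2 mm by eye, and the saucers flat.
- **Bystanders:** the nursery pots stood where they were when I last viewed them, after the second and third placings. The yellow look-alike was untouched when I lifted the small clay pot beside it. I did not measure any of the three again before handing in.
- **First placing:** the small clay pot pressed down with about 29 N on contact, because I had grasped it about 2 mm higher than I assumed. I eased that to 12 N before opening the jaws. The other three touched down at 2 to 4 N.
- **Disagreements:** the two cameras differed by about 2 mm sideways, so I took values between them. Some automatic position fits failed where a blue pot was in shadow or a held pot overlapped its saucer in the picture. For those I used the overlay pictures instead.

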